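Put the checked gauges back on their rests

ROBOT

A 6-joint arm with a two-finger parallel gripper is mounted at the origin on the work surface. World frame = base frame: x ahead of the robot, y to its left, z up, the work surface at z = 0. Lengths are in m, angles in rad, forces in N, time in s.
With the tool pointing down it reaches from about 0.35 to 0.975 m from the base axis. Payload 4.9 kg.
Tool frame: the origin (TCP) lies at the very end of the fingers, on their centre line; the grasp point (between the pads) lies 19 mm behind it; z points along the fingers, y is the line along which they close (so a half turn about z gives the same grasp; the last joint's range is limited). The gripper opens to 85 mm and grips with 20 to 120 N. Pads are 22 mm wide; open, the fingers measure 114 mm over their backs; the gripper's body (76 mm by 85 mm) begins 54 mm behind the grasp point. The pads swing forward as they close: fully open they stand 13 mm farther back than shut.
Start: joints at [1.114, 0.053, 1.613, -0, 1.476, -0.119], TCP at [0.207, 0.59, 0.231] pointing down, gripper open.
Joint ranges: [-3.01, 3.01], [-1.01, 2.22], [0.06, 2.58], [-1.02, 4.17], [0.09, 2.62], [-3.14, 3.14]. Speed limits (rad/s): [2.57, 2.57, 3.14, 3.14, 3.14, 3.14].

INTERFACE

Orientations are given as a rotation vector (axis times angle).
In Python, from station import ctrl, imaging gives the robot as it stands.
- The arm moves only by the tool play_rows, never from a script. Its argument "series" is a list of rows, each a list of 3 entries, a list of its own where there are three numbers: the opening, from 0 (shut) to 1 (fully open), then the shift along the tool's x, y, z each as a share of 0.05 m, from -1 to 1, then the turn, a rotation vector about the tool's x, y, z each as a share of 8 degrees, from -1 to 1. In form: [[grip, [dx, dy, dz], [ax, ay, az]], ...]. A call has 1 to 8 rows; each row shifts and turns the commanded pose from where the row before left it, along the tool's axes as they then stand; what a row does not reach is not made up. A row lasts 1/8 s, in which the tool goes at most 62.5 mm and 10.7 degrees, less where a joint would pass 70% of its speed; a pose out of reach is approached as far as the arm can. A call with a number of a shift or a turn outside -1 to 1 is refused whole. A call with a gripper value outside its range is refused whole. The fingers move at their own pace and stop on an object; "force" is the grip in N (left out, the last holds). Time passes only in rows, so rows that do not move let the fingers close. It gives the time, the measured TCP pose, the force, the opening and the grip force at its end, in the units of the state.
- ctrl.get_obs(): the state, without advancing time (a new reading comes with each control period).
- imaging.get_image(name): name is "scene" or "top" or "wrist"; returns a dict with "color" (384x512x3 uint8, blue, green, red), "fx", "fy", "cx", "cy" (pixels), "extrinsics" (4x4, takes a point from world to camera coordinates); the wrist camera has in their place "hand_eye" (4x4, takes a point from camera to tool coordinates, whose origin is the TCP and whose axes are the flange's). Camera axes: x right, y down, z forward; pixel columns grow to the right and rows downward; lengths in m; the calibration is good to about 2 mm. A picture is of the moment at which its call begins: read the wrist's pose just before it. There is no depth.
- ctrl.finish_job(): hands the job in; it is judged then, once.
The state is a dict: "t": time; "q": joint angles; "dq": joint speeds; "effort": joint torques, N m; "tool_pos": TCP position; "tool_rot": TCP orientation; "contact_force": force on the tool from outside, world axes, zero at the start; "wrist_torque": the same for the moment, N m; "opening": finger opening in m; "grip_force": force on a finger pad.
Only numpy, scipy, OpenCV 4.12 (cv2) and the standard library are available. Lean on these libraries where they do the work, as an engineer would, in place of code of your own. Each camera call takes 0.05 s, during which the arm holds its last target. There are 200 camera calls.

TASK

The gauges on the measuring bench have been checked: put each one back on the rest made for it, the large ring flat over the thick post, the small ring flat over the thin post, the plug gauge with its two ends in the vees and its handle centred between them, and the gauge block lying lengthwise on its felt outline between the brass stops. Set them down gently without dropping or knocking any, and leave the upright steel cylinder standing where it is.

Things in the scene. Friction and masses are not known exactly. Their poses are not given: they have to be found in the camera images.
- large_ring: Large steel setting ring lying flat: outside diameter 62, bore 44, height 22 mm. Origin at its centre (11 mm above its underside), z along the bore. About 0.26 kg.
- small_ring: Small steel setting ring lying flat: outside diameter 40, bore 24, height 22 mm. Origin at its centre (11 mm above its underside), z along the bore. About 0.14 kg.
- plug_gauge: Double-ended plug gauge lying on its side, 130 mm long, symmetrical end for end: in the middle a square aluminium handle 60 long and 18 x 18 mm, with a round steel end of 14 mm diameter projecting 35 mm from each end of the handle. Origin at its centre (9 mm above the bench as it lies), x along its length. About 0.2 kg.
- gauge_block: Steel square gauge block lying on its side: 75 long, 24 wide, 24 mm high, with a small dark spot at the middle of the top. Origin at its centre, x along its length. About 0.33 kg.
- large_post_rest: Fixed rest for the large ring: wooden plate 86 x 86 mm, top 10 mm above the bench, with a blue felt disc (63 mm diameter) and at its centre an upright brass post, 28 mm diameter, rising 15 mm above the plate. Origin under its centre at bench height, z up. The ring goes over the post, flat on the plate, its centre then 21 mm above this origin.
- small_post_rest: Fixed rest for the small ring: wooden plate 64 x 64 mm, top 10 mm above the bench, with a blue felt disc (41 mm diameter) and at its centre an upright thin brass post, 8 mm diameter, rising 15 mm above the plate. Origin under its centre at bench height, z up. The ring goes over the post, flat on the plate, its centre then 21 mm above this origin.
- vee_rest: Fixed rest for the plug gauge: wooden plate 112 x 50 x 8 mm with two dark steel 90 degree vees, 12 mm thick, at 45 mm either side of the middle along x; mouths 28 mm wide, tops 26 mm above the bench. The round ends lie in the vees, handle between (78 mm room), axis along x, either way round; its centre is then 22 mm above the origin. Origin under the centre at bench height, z up.
- flat_rest: Fixed rest for the gauge block: wooden plate 116 x 52 mm, top 8 mm above the bench, with a blue felt strip 77 x 26 mm along x and at each end a brass stop 44 mm wide, 8 mm above the plate, 95 mm apart inside. The block lies on the felt, length along x, either way round, its centre then 20 mm above the origin. Origin under its centre at bench height, z up.
- cylinder_square: Bystander: upright steel reference cylinder, 36 mm diameter, 60 mm tall, loose on the bench among the gauges. Must be left standing where it is. Origin under its centre.

How it is judged:
By the outcome, as a careful person would: the job done as asked, in the order asked, and still so for the second after the job is handed in, with the robot touching nothing.
It also fails if it takes over 112 s, if anything falls off the work surface, if the arm or the gripper's body presses on something with over 40 N, if the wrist force passes 120 N, or if a joint passes its speed limit or range.

## Working session

There is one attempt and no reset: what is moved stays moved. The work goes in short steps, Python scripts to look and compute and a tool call to move; the robot and the scene stay as the last step left them, time stands still between calls to the robot, and variables do not carry over. Pictures are saved under pics/ and viewed, at most 14 in all, crops included, and the job is handed in when it is done.

Besides the shell and the picture viewer there is one more tool, called after ">>>" in YAML: its name, and indented under it one key for each argument. play_rows: Moves the arm, as the interface text tells. Shift numbers are shares of 0.05 m and turn numbers shares of 8 degrees, none past 1 either way. Its arguments: {"type":"object","properties":{"series":{"type":"array"},"force":{"type":"number"}},"required":["series"]}

```bash
ls; mkdir -p pics; cat > h.py <<'E'
import numpy as np, cv2
from station import ctrl, imaging
from scipy.spatial.transform import Rotation as R
def grab(n,save):
    o=ctrl.get_obs(); d=imaging.get_image(n); cv2.imwrite('pics/'+save+'.png',d['color'])
    K=np.array([[d['fx'],0,d['cx']],[0,d['fy'],d['cy']],[0,0,1]])
    if n=='wrist':
        T=np.eye(4);T[:3,:3]=R.from_rotvec(o['tool_rot']).as_matrix();T[:3,3]=o['tool_pos']
        E=np.linalg.inv(T@d['hand_eye'])
    else: E=d['extrinsics']
    np.savez('pics/'+save+'.npz',K=K,E=E); return d['color']
def ray(s,p):
    f=np.load('pics/'+s+'.npz'); W=np.linalg.inv(f['E'])
    v=W[:3,:3]@np.linalg.inv(f['K'])@[p[0],p[1],1]; return W[:3,3],v
def at(s,p,z):
    c,v=ray(s,p); return c+v*(z-c[2])/v[2]
def tri(*sp):
    A=np.zeros((3,3));b=np.zeros(3)
    for s,p in sp:
        c,v=ray(s,p);v=v/np.linalg.norm(v);M=np.eye(3)-np.outer(v,v);A+=M;b+=M@c
    return np.linalg.solve(A,b)
def proj(s,X):
    f=np.load('pics/'+s+'.npz');c=f['E'][:3,:3]@X+f['E'][:3,3];u=f['K']@c;return u[:2]/u[2]
E
python3 - <<'E'
from h import *
a=grab('scene','scene0');b=grab('top','top0')
cv2.imwrite('pics/scene0b.png',cv2.resize(a,(800,600),interpolation=cv2.INTER_CUBIC))
cv2.imwrite('pics/top0b.png',cv2.resize(b,(800,600),interpolation=cv2.INTER_CUBIC))
print(ctrl.get_obs())
for s in('scene0','top0'):
    f=np.load(f'pics/{s}.npz');print(f['K'],np.linalg.inv(f['E']).round(3))
E
```

```text
pics
{'t': 0.1, 'q': array([ 1.11401722e+00,  5.33071138e-02,  1.61414739e+00,  2.50002820e-05,
        1.47602032e+00, -1.18989691e-01]), 'dq': array([ 1.34615306e-04, -1.43172385e-03, -2.29241910e-03, -2.48164830e-04,
        6.16799679e-05,  7.14716682e-04]), 'effort': array([ 2.33782466e-04, -3.94902313e+01, -3.71362209e+01, -9.46590330e-05,
        3.94469389e-03,  5.43695052e-06]), 'tool_pos': array([0.20686264, 0.58917548, 0.23018144]), 'tool_rot': array([-5.27989032e-01, -3.09633924e+00,  2.82322285e-03]), 'contact_force': array([ 0.00883866, -0.3871718 ,  0.10548952]), 'wrist_torque': array([ 0.00840012,  0.03226853, -0.03891211]), 'grip_force': 0.0, 'opening': 0.08542774746591933}
[[376.90898585   0.         257.47962603]
 [  0.         376.90898585 189.7983711 ]
 [  0.           0.           1.        ]] [[ 0.086  0.849 -0.522  0.935]
 [ 0.996 -0.071  0.049 -0.044]
 [ 0.004 -0.524 -0.852  0.707]
 [ 0.     0.     0.     1.   ]]
[[493.34688487   0.         261.48391574]
 [  0.         493.34688487 191.27352188]
 [  0.           0.           1.        ]] [[ 2.100e-02 -9.710e-01  2.360e-01  2.600e-01]
 [-1.000e+00 -2.200e-02  1.000e-03 -1.300e-02]
 [ 4.000e-03 -2.360e-01 -9.720e-01  1.158e+00]
 [ 0.000e+00  0.000e+00  0.000e+00  1.000e+00]]
```

View pics/scene0b.png

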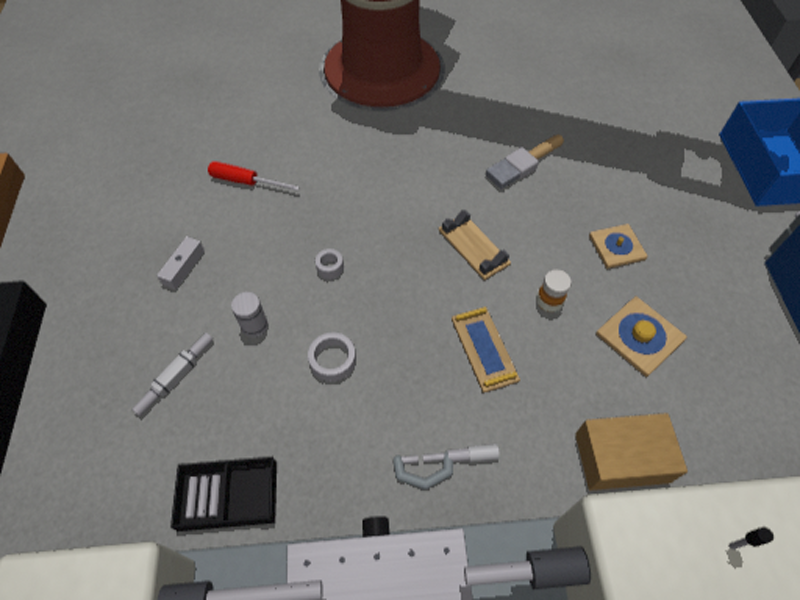

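View pics/top0b.png

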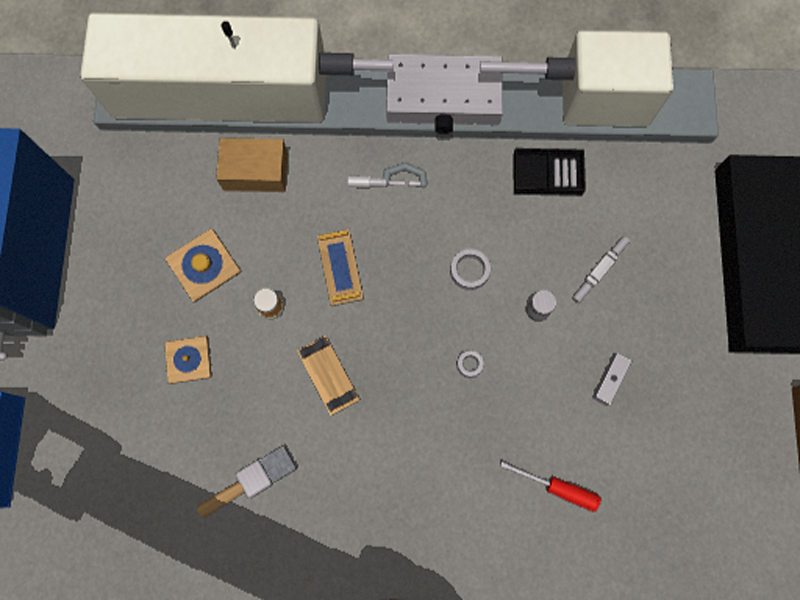

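The two views agree. In the scene view (800 px scale) the large ring is at (332,357), small ring (329,264), plug (175,372), block (180,262) and cylinder (249,313). The rests are at large post (645,331), small post (620,242), vee (475,245) and flat (486,348).

```bash
python3 - <<'E'
from h import *
P={'lring':((332,357),(470,268)),'sring':((329,264),(470,363)),'plug':((175,372),(602,265)),'plugA':((137,411),(577,298)),'plugB':((209,339),(627,239)),
'blockspot':((179,258),(614,378)),'blkA':((168,283),(603,401)),'blkB':((196,239),(623,355)),
'cyltop':((247,300),(544,299)),'lpost':((645,326),(201,261)),'spost':((620,239),(187,357)),
'vee':((475,247),(329,376)),'veeA':((456,221),(315,348)),'veeB':((494,262),(342,400)),'flat':((486,347),(341,267)),'flatA':((471,315),(334,235)),'flatB':((500,380),(348,296)),'jartop':((557,279),(265,300)),
'lplA':((638,299),(212,231)),'lplB':((685,339),(240,268)),'lplC':((648,373),(193,299)),'lplD':((598,334),(166,260)),
'splA':((591,231),(207,337)),'splB':((632,225),(210,377)),'splC':((647,259),(168,382)),'splD':((607,267),(166,344))}
for k,(a,b) in P.items():
    a=np.array(a)*.64;b=np.array(b)*.64
    print(k,tri(('scene0',a),('top0',b)).round(3), at('top0',b,.02).round(3)[:2])
E
```

```text
lring [ 0.592 -0.105  0.007] [ 0.588 -0.105]
sring [ 0.443 -0.106  0.007] [ 0.441 -0.105]
plug [ 0.599 -0.307  0.013] [ 0.598 -0.308]
plugA [ 0.592 -0.343 -0.101] [ 0.545 -0.268]
plugB [ 0.604 -0.277  0.113] [ 0.641 -0.349]
blockspot [ 0.423 -0.318  0.019] [ 0.423 -0.319]
blkA [ 0.403 -0.344 -0.071] [ 0.389 -0.302]
blkB [ 0.443 -0.293  0.089] [ 0.458 -0.334]
cyltop [ 0.531 -0.207  0.065] [ 0.542 -0.218]
lpost [0.59  0.309 0.024] [0.59  0.308]
spost [0.442 0.319 0.018] [0.441 0.316]
vee [ 0.421  0.11  -0.006] [0.417 0.104]
veeA [0.445 0.096 0.09 ] [0.459 0.126]
veeB [ 0.399  0.122 -0.075] [0.382 0.083]
flat [0.591 0.098 0.001] [0.586 0.093]
flatA [0.604 0.082 0.113] [0.637 0.106]
flatB [ 0.582  0.116 -0.129] [0.54 0.08]
jartop [0.524 0.201 0.051] [0.531 0.206]
lplA [0.604 0.265 0.123] [0.639 0.295]
lplB [0.604 0.295 0.034] [0.58  0.248]
lplC [ 0.577  0.378 -0.165] [0.53  0.315]
lplD [0.584 0.311 0.005] [0.591 0.362]
splA [0.461 0.268 0.068] [0.472 0.289]
splB [0.422 0.308 0.028] [0.412 0.28 ]
splC [ 0.42   0.385 -0.071] [0.403 0.341]
splD [ 0.461  0.337 -0.023] [0.46 0.35]
```

Ends A and B were paired crossways between the views, so I take those from the top view: plug yaw about -40°, block -25°, vee 29°, flat 15°. The centres triangulate to plausible heights. Next I write a move planner and head for the large ring.

```bash
cat >> h.py <<'E'
def plan(xyz,ydeg=None):
    o=ctrl.get_obs(); M=R.from_rotvec(o['tool_rot']).as_matrix(); p=np.array(o['tool_pos'])
    cur=np.degrees(np.arctan2(M[1,1],M[0,1]))
    if ydeg is None: ydeg=cur
    t=cur+((ydeg-cur+90)%180-90)
    y=np.array([np.cos(np.radians(t)),np.sin(np.radians(t)),0]);z=np.array([0,0,-1.]);Rt=np.stack([np.cross(y,z),y,z],1)
    d=R.from_matrix(M.T@Rt).as_rotvec(True)/8
    print('pos',p.round(4),'ydir',cur.round(1),'q6',o['q'][5].round(2),'t',round(o['t'],2),'F',np.round(o['contact_force'],1),'open',round(o['opening'],4),'grip',o['grip_force'])
    print('turn shares',d.round(2),'THEN shift shares',(Rt.T@(np.array(xyz)-p)/.05).round(2))
E
python3 -c "
from h import *
plan((.592,-.105,.2),90)
print(imaging.get_image('wrist')['hand_eye'].round(3))"
```

```text
pos [0.2069 0.5892 0.2302] ydir 70.6 q6 -0.12 t 0.1 F [ 0.  -0.4  0.1] open 0.0854 grip 0.0
turn shares [-0.01 -0.   -2.42] THEN shift shares [ -7.7  -13.88   0.6 ]
[[ 0.    -0.956 -0.293  0.076]
 [ 1.     0.    -0.     0.001]
 [ 0.    -0.293  0.956 -0.142]
 [ 0.     0.     0.     1.   ]]
```

>>> play_rows:
  series:
    - [1, [0, 0, 0], [0, 0, -0.8]]
    - [1, [0, 0, 0], [0, 0, -0.8]]
    - [1, [0, 0, 0], [0, 0, -0.8]]
    - [1, [-0.5, -0.9, 0], [0, 0, 0]]
    - [1, [-0.5, -0.9, 0], [0, 0, 0]]
    - [1, [-0.5, -0.9, 0], [0, 0, 0]]
    - [1, [-0.5, -0.9, 0], [0, 0, 0]]
    - [1, [-0.5, -0.9, 0], [0, 0, 0]]
  force: 40

```text
t: 1.15
tool_pos: [0.3319, 0.3628, 0.231]
tool_rot: [-0.004, -3.142, 0.0]
contact_force: [0.9, 0.7, -0.2]
opening: 0.0852
grip_force: 0.0
```

>>> play_rows:
  series:
    - [1, [-0.5, -0.9, 0], [0, 0, 0]]
    - [1, [-0.5, -0.9, 0], [0, 0, 0]]
    - [1, [-0.5, -0.9, 0], [0, 0, 0]]
    - [1, [-0.5, -0.9, 0], [0, 0, 0]]
    - [1, [-0.5, -0.9, 0.1], [0, 0, 0]]
    - [1, [-0.5, -0.9, 0.2], [0, 0, 0]]
    - [1, [-0.5, -0.9, 0.2], [0, 0, 0]]
    - [1, [-0.5, -0.9, 0.2], [0, 0, 0]]

```text
t: 2.15
tool_pos: [0.531, 0.0022, 0.1958]
tool_rot: [-0.005, -3.142, -0.0]
contact_force: [-0.3, 0.7, 0.0]
opening: 0.0856
grip_force: 0.0
```

```bash
python3 -c "
from h import *
plan((.592,-.105,.2),90)
a=grab('wrist','w1');cv2.imwrite('pics/w1b.png',cv2.resize(a,(800,600),interpolation=cv2.INTER_CUBIC))"
```

```text
pos [0.531  0.0022 0.1958] ydir 89.8 q6 -1.7 t 2.15 F [-0.3  0.7  0. ] open 0.0856 grip 0.0
turn shares [ 0.   -0.   -0.02] THEN shift shares [-1.22 -2.14 -0.08]
```

View pics/w1b.png

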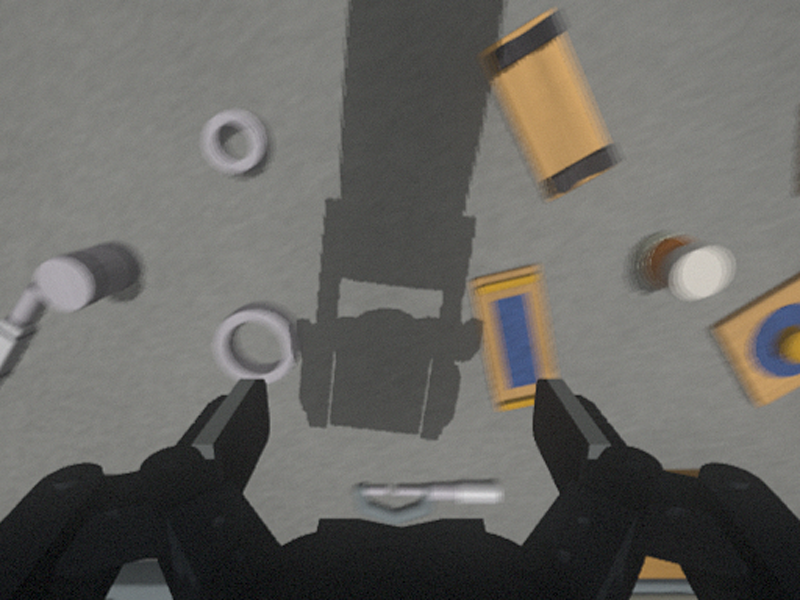

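The wrist view is wide and blurred, since the arm was still moving. It shows the large ring at (256,344), small ring (235,142), flat rest (515,338) and vee (553,103). I move above the ring and let the arm settle.

>>> play_rows:
  series:
    - [1, [-0.4, -0.7, 0.3], [0, 0, 0]]
    - [1, [-0.4, -0.7, 0.3], [0, 0, 0]]
    - [1, [-0.4, -0.7, 0.3], [0, 0, 0]]
    - [1, [0, 0, 0], [0, 0, 0]]
    - [1, [0, 0, 0], [0, 0, 0]]
    - [1, [0, 0, 0], [0, 0, 0]]

```text
t: 2.95
tool_pos: [0.5902, -0.1004, 0.152]
tool_rot: [0.002, 3.141, -0.0]
contact_force: [0.9, 0.1, 0.1]
opening: 0.0857
grip_force: 0.0
```

```bash
python3 -c "
from h import *
plan((.592,-.105,.1),90)
a=grab('wrist','w2');cv2.imwrite('pics/w2b.png',cv2.resize(a,(800,600),interpolation=cv2.INTER_CUBIC))"
```

```text
pos [ 0.5902 -0.1004  0.152 ] ydir 89.9 q6 -1.86 t 2.95 F [0.9 0.1 0.1] open 0.0857 grip 0.0
turn shares [-0.    0.01 -0.01] THEN shift shares [-0.04 -0.09  1.04]
```

View pics/w2b.png

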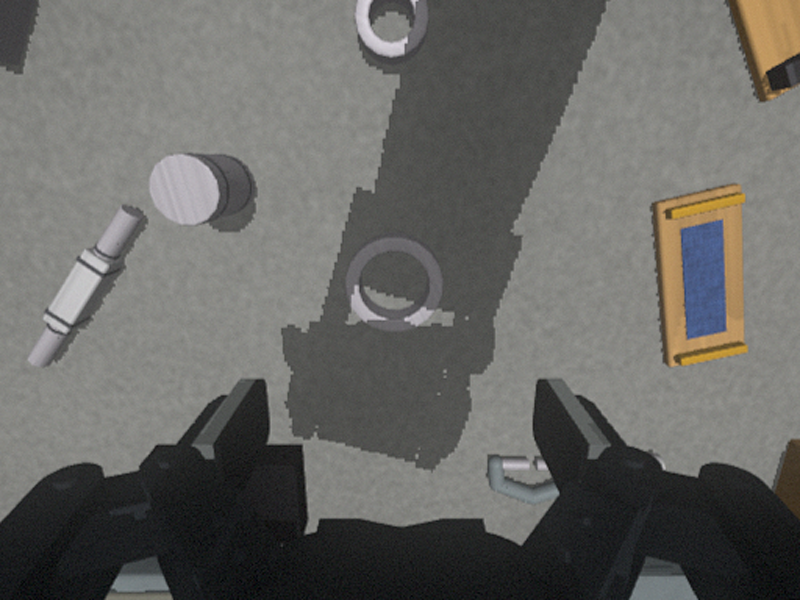

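The wrist view is sharp: large ring centre (394,284), plug ends (135,213) and (37,360) with centre (83,289), cylinder top (185,188), flat felt centre (704,279).

```bash
python3 -c "
from h import *
s=.64
for n,w,t,z in (('lring',(394,284),(470,267),.022),('sring',(391,18),(470,362),.022),('plug',(83,289),(602,265),.018),('pA',(135,213),(577,298),.014),('pB',(37,360),(627,239),.014),('cyl',(185,188),(544,299),.06),('flat',(704,279),(341,267),.008),('fA',(705,206),(334,235),.016),('fB',(711,353),(348,296),.016)):
    w=np.array(w)*s;t=np.array(t)*s
    print(n,tri(('w2',w),('top0',t)).round(4),at('w2',w,z).round(4),at('top0',t,z).round(4))
plan((.592,-.105,.1),90)"
```

```text
lring [ 0.5815 -0.1029  0.0481] [ 0.5884 -0.1034  0.022 ] [ 0.5894 -0.105   0.022 ]
sring [ 0.4426 -0.1048  0.021 ] [ 0.443  -0.1042  0.022 ] [ 0.4424 -0.1053  0.022 ]
plug [ 0.6    -0.3125  0.0022] [ 0.5925 -0.3003  0.018 ] [ 0.5983 -0.3087  0.018 ]
pA [ 0.549  -0.2728 -0.0041] [ 0.5454 -0.2615  0.014 ] [ 0.5461 -0.2695  0.014 ]
pB [ 0.6468 -0.3531  0.0042] [ 0.6434 -0.3446  0.014 ] [ 0.6426 -0.3504  0.014 ]
cyl [ 0.5299 -0.2092  0.06  ] [ 0.5279 -0.2076  0.06  ] [ 0.532  -0.2106  0.06  ]
flat [0.587  0.0933 0.0152] [0.589  0.0983 0.008 ] [0.589 0.094 0.008]
fA [0.579  0.0835 0.0581] [0.5414 0.0845 0.016 ] [0.6382 0.1063 0.016 ]
fB [0.566  0.0642 0.0814] [0.6379 0.1074 0.016 ] [0.5409 0.0806 0.016 ]
pos [ 0.5903 -0.1005  0.1521] ydir 89.9 q6 -1.86 t 3.0 F [ 0.5 -0.8 -0.1] open 0.0853 grip 0.0
turn shares [-0.    0.01 -0.01] THEN shift shares [-0.03 -0.09  1.04]
```

>>> play_rows:
  series:
    - [1, [0.03, -0.07, 0.6], [0, 0, 0]]
    - [1, [0, 0, 0.6], [0, 0, 0]]
    - [1, [0, 0, 0.6], [0, 0, 0]]
    - [1, [0, 0, 0.6], [0, 0, 0]]
    - [1, [0, 0, 0.3], [0, 0, 0]]
    - [1, [0, 0, 0.2], [0, 0, 0]]
    - [1, [0, 0, 0], [0, 0, 0]]
    - [1, [0, 0, 0], [0, 0, 0]]

```text
t: 4.0
tool_pos: [0.5897, -0.1051, 0.0076]
tool_rot: [0.004, 3.14, -0.001]
contact_force: [-0.5, -0.7, 0.5]
opening: 0.0855
grip_force: 0.0
```

>>> play_rows:
  series:
    - [0, [0, 0, 0], [0, 0, 0]]
    - [0, [0, 0, 0], [0, 0, 0]]
    - [0, [0, 0, 0], [0, 0, 0]]
    - [0, [0, 0, 0], [0, 0, 0]]
    - [0, [0, 0, 0], [0, 0, 0]]
    - [0, [0, 0, 0], [0, 0, 0]]

```text
t: 4.75
tool_pos: [0.5897, -0.105, 0.008]
tool_rot: [0.005, 3.14, -0.0]
contact_force: [-1.8, 0.6, 5.5]
opening: 0.0597
grip_force: 42.5
```

```bash
python3 -c "
from h import *
plan((.589,.309,.1),90)"
```

```text
pos [ 0.5897 -0.105   0.008 ] ydir 89.8 q6 -1.87 t 4.75 F [-1.8  0.6  5.5] open 0.0597 grip 42.453059758991
turn shares [-0.    0.01 -0.02] THEN shift shares [ 0.01  8.28 -1.84]
```

>>> play_rows:
  series:
    - [0, [0, 0, -0.1], [0, 0, 0]]
    - [0, [0, 0, -0.3], [0, 0, 0]]
    - [0, [0, 0, -0.6], [0, 0, 0]]
    - [0, [0, 0, -0.7], [0, 0, 0]]
    - [0, [0, 0.4, -0.7], [0, 0, 0]]
    - [0, [0, 0.6, 0], [0, 0, 0]]
    - [0, [0, 0.7, 0], [0, 0, 0]]
    - [0, [0, 0.7, 0], [0, 0, 0]]

```text
t: 5.75
tool_pos: [0.5889, 0.0161, 0.1271]
tool_rot: [0.005, 3.141, -0.0]
contact_force: [-0.8, 0.6, -3.2]
opening: 0.0599
grip_force: 44.2
```

>>> play_rows:
  series:
    - [0, [0, 0.8, 0], [0, 0, 0]]
    - [0, [0, 0.8, 0], [0, 0, 0]]
    - [0, [0, 0.8, 0], [0, 0, 0]]
    - [0, [0, 0.8, 0], [0, 0, 0]]
    - [0, [0, 0.8, 0], [0, 0, 0]]
    - [0, [0, 0.6, 0], [0, 0, 0]]
    - [0, [0, 0.4, 0], [0, 0, 0]]
    - [0, [0, 0, 0], [0, 0, 0]]

```text
t: 6.75
tool_pos: [0.5896, 0.266, 0.1265]
tool_rot: [0.002, 3.141, -0.0]
contact_force: [-0.0, -0.2, -3.1]
opening: 0.0597
grip_force: 44.2
```

>>> play_rows:
  series:
    - [0, [0, 0, 0], [0, 0, 0]]
    - [0, [0, 0, 0], [0, 0, 0]]

```text
t: 7.0
tool_pos: [0.5899, 0.2641, 0.1263]
tool_rot: [-0.006, -3.141, 0.001]
contact_force: [-0.3, 0.2, -2.6]
opening: 0.0602
grip_force: 44.2
```

```bash
python3 -c "
from h import *
plan((.589,.309,.1),90)
a=grab('wrist','w3');cv2.imwrite('pics/w3b.png',cv2.resize(a,(800,600),interpolation=cv2.INTER_CUBIC))
P=proj('w3',np.array([.59,.309,.01]))/.64;print(P)"
```

```text
pos [0.5899 0.2641 0.1263] ydir 89.8 q6 -1.26 t 7.0 F [-0.3  0.2 -2.6] open 0.0602 grip 44.20153817161918
turn shares [-0.   -0.   -0.03] THEN shift shares [0.02 0.9  0.53]
[474.34227807 293.20788417]
```

View pics/w3b.png

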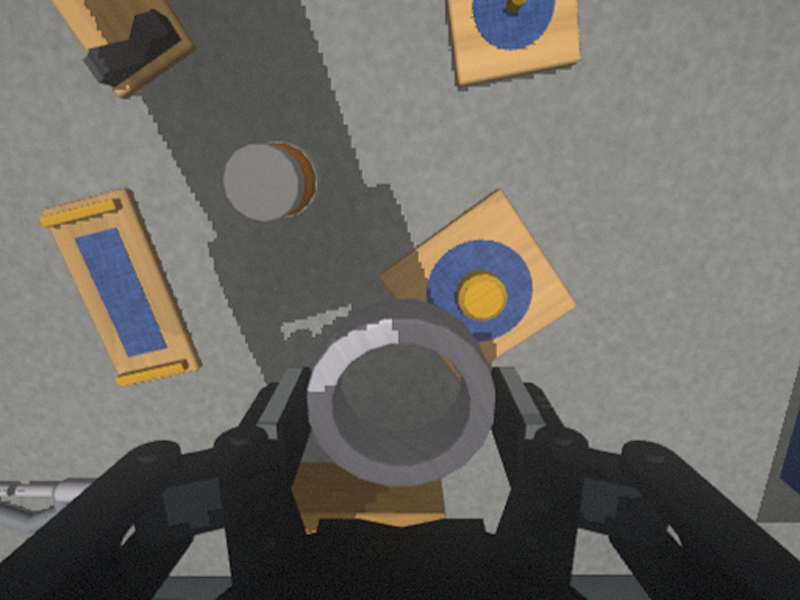

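The ring is held level, centred at (401,393). The felt disc is centred at (480,290), the post top at (483,297) and the small post rest felt at (513,5).

```bash
python3 -c "
from h import *
s=.64;f=lambda p,z:print(at('w3',np.array(p)*s,z).round(4))
f((480,290),.01);f((483,297),.025);f((401,393),.1403)
print(tri(('w3',np.array((483,297))*s),('top0',np.array((201,261))*s)))
f((513,3),.01)
f((120,291),.008)"
```

```text
[0.588  0.3123 0.01  ]
[0.5878 0.3114 0.025 ]
[0.5845 0.2654 0.1403]
[ 0.60309979  0.32084818 -0.02475677]
[0.4397 0.3216 0.01  ]
[0.5885 0.0974 0.008 ]
```

>>> play_rows:
  series:
    - [0, [-0.02, 0.3, 0], [0, 0, 0]]
    - [0, [-0.02, 0.4, 0], [0, 0, 0]]
    - [0, [0, 0.23, 0.1], [0, 0, 0]]
    - [0, [0, 0, 0.4], [0, 0, 0]]
    - [0, [0, 0, 0.5], [0, 0, 0]]
    - [0, [0, 0, 0.5], [0, 0, 0]]
    - [0, [0, 0, 0], [0, 0, 0]]
    - [0, [0, 0, 0], [0, 0, 0]]

```text
t: 8.05
tool_pos: [0.592, 0.3115, 0.0513]
tool_rot: [0.004, 3.142, -0.0]
contact_force: [1.0, -0.4, -2.0]
opening: 0.06
grip_force: 44.5
```

```bash
python3 -c "
from h import *
plan((.591,.3115,.0185),90)
a=grab('wrist','w4');cv2.imwrite('pics/w4b.png',cv2.resize(a,(640,480)))"
```

```text
pos [0.592  0.3115 0.0513] ydir 89.8 q6 -1.19 t 8.05 F [ 1.  -0.4 -2. ] open 0.06 grip 44.45851804688573
turn shares [-0.    0.   -0.02] THEN shift shares [ 0.02 -0.    0.66]
```

View pics/w4b.png

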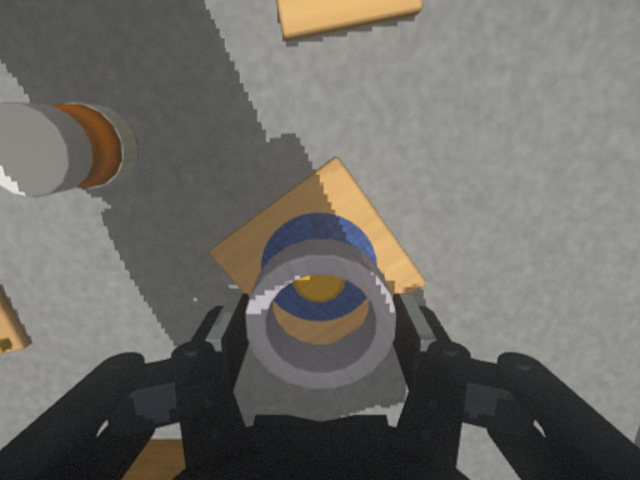

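The ring hangs above the post: ring centre (321,321), felt centre about (319,267), post visible inside the bore.

```bash
python3 -c "
from h import *
s=.8;f=lambda p,z:print(at('w4',np.array(p)*s,z).round(4))
f((319,267),.01);f((321,321),.0653)"
```

```text
[0.5883 0.3119 0.01  ]
[0.5895 0.3129 0.0653]
```

>>> play_rows:
  series:
    - [0, [0.03, -0.02, 0.2], [0, 0, 0]]
    - [0, [0, 0, 0.2], [0, 0, 0]]
    - [0, [0, 0, 0.1], [0, 0, 0]]
    - [0, [0, 0, 0.06], [0, 0, 0]]
    - [0, [0, 0, 0.04], [0, 0, 0]]
    - [0, [0, 0, 0.03], [0, 0, 0]]
    - [0, [0, 0, 0], [0, 0, 0]]
    - [0, [0, 0, 0], [0, 0, 0]]

```text
t: 9.1
tool_pos: [0.5905, 0.3107, 0.02]
tool_rot: [0.004, 3.141, 0.0]
contact_force: [0.5, -0.2, -2.7]
opening: 0.0599
grip_force: 44.4
```

>>> play_rows:
  series:
    - [0, [0, 0, 0.02], [0, 0, 0]]
    - [0, [0, 0, 0.02], [0, 0, 0]]
    - [0, [0, 0, 0], [0, 0, 0]]

```text
t: 9.48
tool_pos: [0.5904, 0.3107, 0.0181]
tool_rot: [0.004, 3.142, 0.0]
contact_force: [-1.5, 0.2, -0.3]
opening: 0.0605
grip_force: 44.6
```

>>> play_rows:
  series:
    - [0, [0, 0, 0.01], [0, 0, 0]]
    - [0.76, [0, 0, 0], [0, 0, 0]]
    - [0.8, [0, 0, 0], [0, 0, 0]]
    - [1, [0, 0, 0], [0, 0, 0]]
    - [1, [0, 0, 0], [0, 0, 0]]
    - [1, [0, 0, -0.1], [0, 0, 0]]
    - [1, [0, 0, -0.5], [0, 0, 0]]
    - [1, [0, 0, -0.8], [0, 0, 0]]

```text
t: 10.48
tool_pos: [0.5891, 0.3101, 0.0863]
tool_rot: [-0.004, -3.138, 0.002]
contact_force: [-0.2, -0.5, 0.2]
opening: 0.0855
grip_force: 0.0
```

>>> play_rows:
  series:
    - [1, [0, 0, -0.8], [0, 0, 0]]
    - [1, [0, 0, 0], [0, 0, 0]]
    - [1, [0, 0, 0], [0, 0, 0]]

```text
t: 10.85
tool_pos: [0.5901, 0.3106, 0.1271]
tool_rot: [-0.004, -3.141, 0.0]
contact_force: [0.4, 0.0, -0.8]
opening: 0.0857
grip_force: 0.0
```

```bash
python3 -c "
from h import *
plan((.443,-.105,.14),90)
a=grab('wrist','w5');cv2.imwrite('pics/w5b.png',cv2.resize(a,(800,600),interpolation=cv2.INTER_CUBIC))"
```

```text
pos [0.5901 0.3106 0.1271] ydir 89.8 q6 -1.2 t 10.85 F [ 0.4  0.  -0.8] open 0.0857 grip 0.0
turn shares [-0.   -0.   -0.02] THEN shift shares [ 2.94 -8.31 -0.26]
```

View pics/w5b.png

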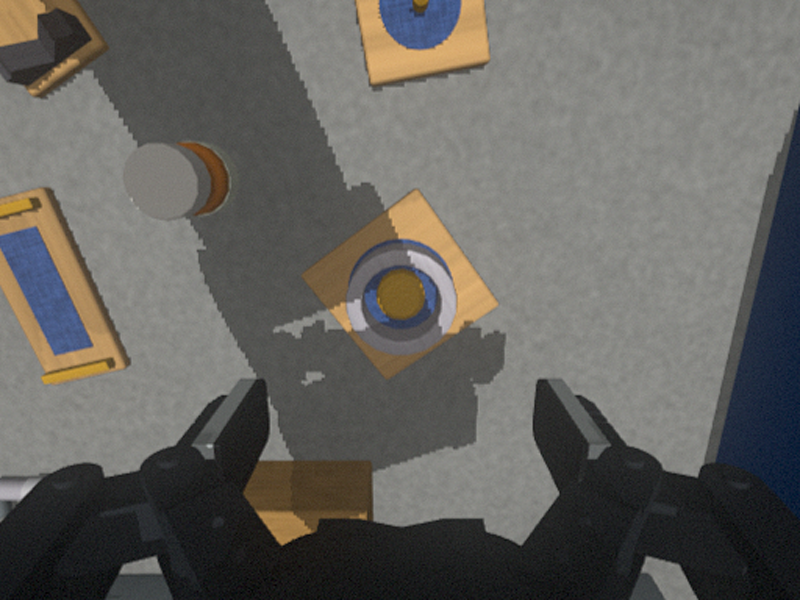

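The large ring lies flat, concentric with its post: ring (402,302), post (401,294).

>>> play_rows:
  series:
    - [1, [0.2, -0.6, 0], [0, 0, 0]]
    - [1, [0.25, -0.7, 0], [0, 0, 0]]
    - [1, [0.25, -0.7, 0], [0, 0, 0]]
    - [1, [0.25, -0.7, 0], [0, 0, 0]]
    - [1, [0.25, -0.7, 0], [0, 0, 0]]
    - [1, [0.25, -0.7, 0], [0, 0, 0]]
    - [1, [0.25, -0.7, 0], [0, 0, 0]]
    - [1, [0.25, -0.7, 0], [0, 0, 0]]

```text
t: 11.9
tool_pos: [0.4904, 0.0349, 0.1254]
tool_rot: [-0.004, -3.138, -0.0]
contact_force: [-0.1, -0.7, -0.3]
opening: 0.0854
grip_force: 0.0
```

>>> play_rows:
  series:
    - [1, [0.25, -0.7, 0], [0, 0, 0]]
    - [1, [0.25, -0.7, 0], [0, 0, 0]]
    - [1, [0.25, -0.7, 0], [0, 0, 0]]
    - [1, [0.2, -0.6, 0], [0, 0, 0]]
    - [1, [0, -0.15, 0], [0, 0, 0]]
    - [1, [0, 0, 0], [0, 0, 0]]
    - [1, [0, 0, 0], [0, 0, 0]]

```text
t: 12.78
tool_pos: [0.4443, -0.1056, 0.1268]
tool_rot: [-0.003, -3.141, -0.001]
contact_force: [-0.6, -0.2, -0.4]
opening: 0.0853
grip_force: 0.0
```

```bash
python3 -c "
from h import *
plan((.443,-.105,.008),90)
a=grab('wrist','w6');cv2.imwrite('pics/w6b.png',cv2.resize(a,(800,600),interpolation=cv2.INTER_CUBIC))"
```

```text
pos [ 0.4443 -0.1056  0.1268] ydir 89.9 q6 -1.97 t 12.78 F [-0.6 -0.2 -0.4] open 0.0853 grip 0.0
turn shares [ 0.   -0.01 -0.01] THEN shift shares [0.03 0.01 2.38]
```

View pics/w6b.png

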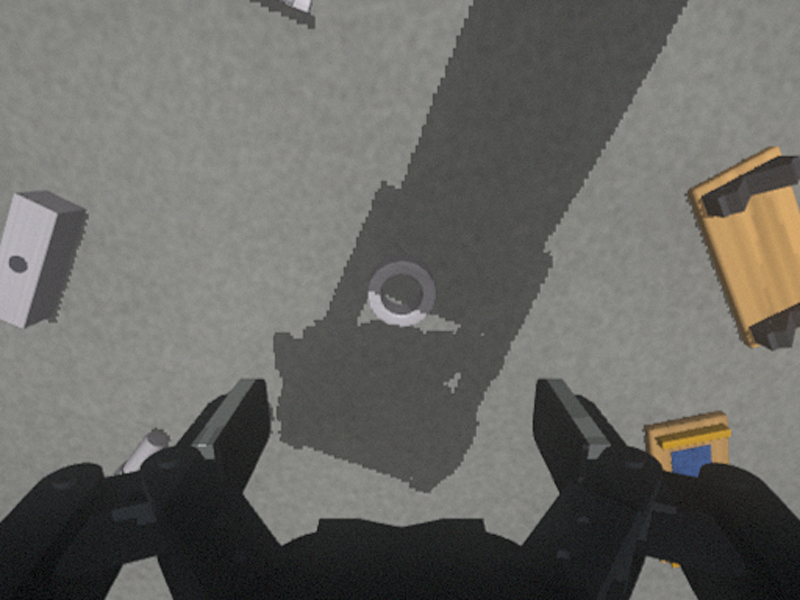

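The small ring's top centre is at (402,294) and the block's spot at (18,264).

```bash
python3 -c "
from h import *
s=.64;f=lambda p,z:print(at('w6',np.array(p)*s,z).round(4))
f((402,294),.022);f((18,264),.024)
print(tri(('w6',np.array((402,294))*s),('w2',np.array((391,18))*s)))"
```

```text
[ 0.4413 -0.1036  0.022 ]
[ 0.4231 -0.3156  0.024 ]
[ 0.44220296 -0.10392844  0.01897759]
```

>>> play_rows:
  series:
    - [1, [0.05, 0.03, 0.6], [0, 0, 0]]
    - [1, [0, 0, 0.6], [0, 0, 0]]
    - [1, [0, 0, 0.6], [0, 0, 0]]
    - [1, [0, 0, 0.3], [0, 0, 0]]
    - [1, [0, 0, 0.2], [0, 0, 0]]
    - [1, [0, 0, 0.1], [0, 0, 0]]
    - [1, [0, 0, 0], [0, 0, 0]]
    - [1, [0, 0, 0], [0, 0, 0]]

```text
t: 13.82
tool_pos: [0.4424, -0.1053, 0.0081]
tool_rot: [0.004, 3.14, -0.001]
contact_force: [0.0, -0.2, -0.5]
opening: 0.0856
grip_force: 0.0
```

>>> play_rows:
  series:
    - [0.6, [0, 0, 0], [0, 0, 0]]
    - [0.5, [0, 0, 0], [0, 0, 0]]
    - [0, [0, 0, 0], [0, 0, 0]]
    - [0, [0, 0, 0], [0, 0, 0]]
    - [0, [0, 0, 0], [0, 0, 0]]
    - [0, [0, 0, 0], [0, 0, 0]]
    - [0, [0, 0, 0], [0, 0, 0]]
    - [0, [0, 0, 0], [0, 0, 0]]

```text
t: 14.82
tool_pos: [0.4421, -0.1052, 0.0079]
tool_rot: [0.004, 3.141, -0.001]
contact_force: [-2.1, -0.2, 4.8]
opening: 0.0378
grip_force: 40.5
```

```bash
python3 -c "
from h import *
plan((.44,.28,.12),90)"
```

```text
pos [ 0.4421 -0.1052  0.0079] ydir 89.8 q6 -1.97 t 14.82 F [-2.1 -0.2  4.8] open 0.0378 grip 40.51174672320485
turn shares [-0.    0.   -0.02] THEN shift shares [ 0.04  7.7  -2.24]
```

>>> play_rows:
  series:
    - [0, [0, 0, -0.1], [0, 0, 0]]
    - [0, [0, 0, -0.3], [0, 0, 0]]
    - [0, [0, 0, -0.6], [0, 0, 0]]
    - [0, [0, 0, -0.7], [0, 0, 0]]
    - [0, [0, 0.4, -0.7], [0, 0, 0]]
    - [0, [0, 0.6, 0], [0, 0, 0]]
    - [0, [0, 0.7, 0], [0, 0, 0]]
    - [0, [0, 0.7, 0], [0, 0, 0]]

```text
t: 15.82
tool_pos: [0.442, 0.016, 0.1282]
tool_rot: [0.005, 3.14, -0.0]
contact_force: [0.1, -0.1, -1.1]
opening: 0.0378
grip_force: 40.5
```

>>> play_rows:
  series:
    - [0, [0, 0.8, 0], [0, 0, 0]]
    - [0, [0, 0.8, 0], [0, 0, 0]]
    - [0, [0, 0.8, 0], [0, 0, 0]]
    - [0, [0, 0.8, 0], [0, 0, 0]]
    - [0, [0, 0.8, 0], [0, 0, 0]]
    - [0, [0, 0.6, 0], [0, 0, 0]]
    - [0, [0, 0.4, 0], [0, 0, 0]]
    - [0, [0, 0, 0], [0, 0, 0]]

```text
t: 16.82
tool_pos: [0.4427, 0.2657, 0.1276]
tool_rot: [0.001, 3.141, -0.0]
contact_force: [0.1, 0.2, -2.0]
opening: 0.0378
grip_force: 40.6
```

>>> play_rows:
  series:
    - [0, [0, 0.5, 0], [0, 0, 0]]
    - [0, [0, 0.4, 0.3], [0, 0, 0]]
    - [0, [0, 0.2, 0.6], [0, 0, 0]]
    - [0, [0, 0, 0.3], [0, 0, 0]]
    - [0, [0, 0, 0], [0, 0, 0]]
    - [0, [0, 0, 0], [0, 0, 0]]

```text
t: 17.58
tool_pos: [0.4437, 0.3197, 0.0684]
tool_rot: [0.006, 3.14, 0.001]
contact_force: [-0.4, -0.2, -1.6]
opening: 0.0381
grip_force: 40.7
```

```bash
python3 -c "
from h import *
plan((.44,.32,.018),90)
a=grab('wrist','w7');cv2.imwrite('pics/w7b.png',cv2.resize(a,(800,600),interpolation=cv2.INTER_CUBIC))"
```

```text
pos [0.4437 0.3197 0.0684] ydir 89.8 q6 -1.08 t 17.57 F [-0.4 -0.2 -1.6] open 0.0381 grip 40.65849144011736
turn shares [ 0.    0.01 -0.03] THEN shift shares [0.07 0.01 1.01]
```

View pics/w7b.png

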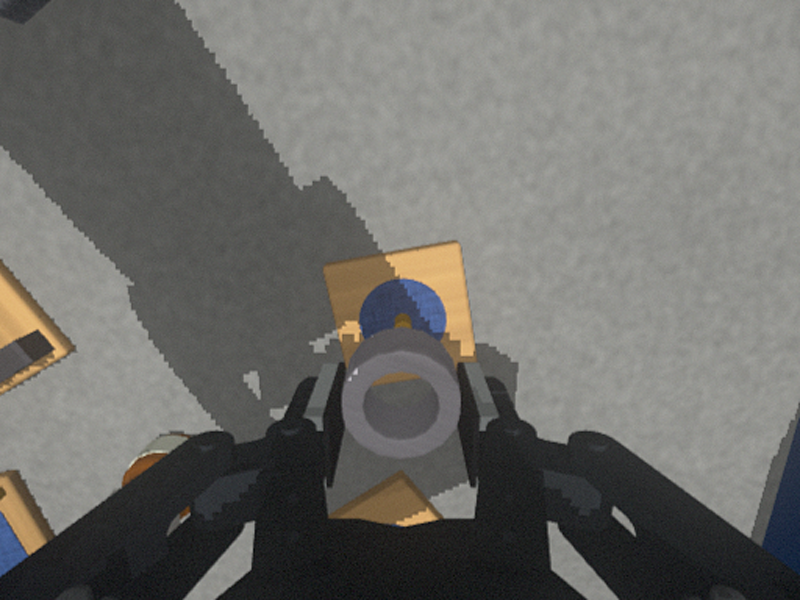

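The ring centre is at (402,399) and the felt centre at about (403,320).

```bash
python3 -c "
from h import *
s=.64;f=lambda p,z:print(at('w7',np.array(p)*s,z).round(4))
f((403,320),.01);f((403,321),.025);f((402,399),.0824)
print(at('w7',np.array((403,278))*s,.01)+[-0,0,0])"
```

```text
[0.4399 0.322  0.01  ]
[0.4349 0.3219 0.025 ]
[0.4404 0.3212 0.0824]
[0.41952373 0.32198623 0.01      ]
```

>>> play_rows:
  series:
    - [0, [0.01, 0.01, 0.2], [0, 0, 0]]
    - [0, [0, 0, 0.3], [0, 0, 0]]
    - [0, [0, 0, 0.25], [0, 0, 0]]
    - [0, [0, 0, 0.12], [0, 0, 0]]
    - [0, [0, 0, 0.06], [0, 0, 0]]
    - [0, [0, 0, 0.04], [0, 0, 0]]
    - [0, [0, 0, 0], [0, 0, 0]]
    - [0, [0, 0, 0], [0, 0, 0]]

```text
t: 18.62
tool_pos: [0.4427, 0.3207, 0.0192]
tool_rot: [0.004, 3.141, 0.001]
contact_force: [-0.4, -0.4, -2.2]
opening: 0.0377
grip_force: 40.7
```

>>> play_rows:
  series:
    - [0, [0, 0, 0.02], [0, 0, 0]]
    - [0, [0, 0, 0.01], [0, 0, 0]]
    - [0, [0, 0, 0], [0, 0, 0]]

```text
t: 19.0
tool_pos: [0.4427, 0.3207, 0.0179]
tool_rot: [0.004, 3.141, 0.0]
contact_force: [-0.8, -0.8, 3.8]
opening: 0.0376
grip_force: 41.1
```

>>> play_rows:
  series:
    - [0.5, [0, 0, 0], [0, 0, 0]]
    - [0.55, [0, 0, 0], [0, 0, 0]]
    - [0.7, [0, 0, 0], [0, 0, 0]]
    - [1, [0, 0, 0], [0, 0, 0]]
    - [1, [0, 0, 0], [0, 0, 0]]
    - [1, [0, 0, -0.1], [0, 0, 0]]
    - [1, [0, 0, -0.6], [0, 0, 0]]
    - [1, [0, 0, -0.8], [0, 0, 0]]

```text
t: 20.0
tool_pos: [0.4415, 0.32, 0.0922]
tool_rot: [-0.004, -3.139, 0.002]
contact_force: [0.4, -0.2, -0.2]
opening: 0.0857
grip_force: 0.0
```

>>> play_rows:
  series:
    - [1, [0, 0, -0.8], [0, 0, 0]]
    - [1, [0, 0, 0], [0, 0, 0]]
    - [1, [0, 0, 0], [0, 0, 0]]

```text
t: 20.38
tool_pos: [0.4421, 0.3204, 0.1319]
tool_rot: [-0.004, -3.141, 0.0]
contact_force: [0.4, 0.6, -0.9]
opening: 0.0855
grip_force: 0.0
```

```bash
python3 -c "
from h import *
a=grab('wrist','w8');b=grab('scene','s8')
cv2.imwrite('pics/w8b.png',np.hstack([cv2.resize(a[120:290,150:360],None,fx=1.9,fy=1.9),cv2.resize(b[130:260,340:450],None,fx=2.485,fy=2.485)[:323]]))
plan((.598,-.306,.12),50)"
```

```text
pos [0.4414 0.3199 0.1305] ydir 89.8 q6 -1.08 t 20.48 F [0.7 0.6 0.1] open 0.0858 grip 0.0
turn shares [-0.02 -0.02  4.98] THEN shift shares [-10.45  -7.58   0.21]
```

View pics/w8b.png

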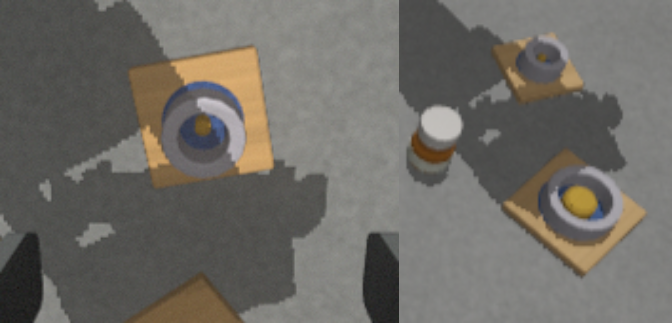

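Both rings sit flat over their posts: in the crop the small ring is at (203,138) around its post at (203,125), and the large ring at (582,203). Next is the plug gauge.

>>> play_rows:
  series:
    - [1, [0, 0, 0], [0, 0, 1]]
    - [1, [0, 0, 0], [0, 0, 1]]
    - [1, [0, 0, 0], [0, 0, 1]]
    - [1, [0, 0, 0], [0, 0, 1]]
    - [1, [0, 0, 0], [0, 0, 1]]
    - [1, [-0.75, -0.54, 0], [0, 0, 0]]
    - [1, [-0.75, -0.54, 0], [0, 0, 0]]
    - [1, [-0.75, -0.54, 0], [0, 0, 0]]

```text
t: 21.48
tool_pos: [0.4753, 0.1846, 0.1305]
tool_rot: [-1.077, -2.949, 0.003]
contact_force: [-0.1, 0.1, 0.7]
opening: 0.0856
grip_force: 0.0
```

>>> play_rows:
  series:
    - [1, [-0.75, -0.54, 0], [0, 0, 0]]
    - [1, [-0.75, -0.54, 0], [0, 0, 0]]
    - [1, [-0.75, -0.54, 0], [0, 0, 0]]
    - [1, [-0.75, -0.54, 0], [0, 0, 0]]
    - [1, [-0.75, -0.54, 0], [0, 0, 0]]
    - [1, [-0.75, -0.54, 0], [0, 0, 0]]
    - [1, [-0.75, -0.54, 0], [0, 0, 0]]
    - [1, [-0.75, -0.54, 0], [0, 0, 0]]

```text
t: 22.48
tool_pos: [0.5654, -0.1736, 0.1303]
tool_rot: [-1.078, -2.948, -0.001]
contact_force: [0.4, 0.0, 0.4]
opening: 0.0855
grip_force: 0.0
```

>>> play_rows:
  series:
    - [1, [-0.75, -0.54, 0], [0, 0, 0]]
    - [1, [-0.75, -0.54, 0], [0, 0, 0]]
    - [1, [-0.7, -0.54, 0], [0, 0, 0]]
    - [1, [0, 0, 0], [0, 0, 0]]
    - [1, [0, 0, 0], [0, 0, 0]]
    - [1, [0, 0, 0], [0, 0, 0]]

```text
t: 23.22
tool_pos: [0.5976, -0.3039, 0.1315]
tool_rot: [-1.076, -2.95, -0.001]
contact_force: [-0.9, 0.7, 0.2]
opening: 0.0854
grip_force: 0.0
```

```bash
python3 -c "
from h import *
plan((.598,-.306,.003),50)
a=grab('wrist','w9');cv2.imwrite('pics/w9b.png',cv2.resize(a,(800,600),interpolation=cv2.INTER_CUBIC))"
```

```text
pos [ 0.5976 -0.3039  0.1315] ydir 49.9 q6 -1.45 t 23.23 F [-0.9  0.7  0.2] open 0.0854 grip 0.0
turn shares [ 0.   -0.01 -0.01] THEN shift shares [-0.03 -0.03  2.57]
```

View pics/w9b.png

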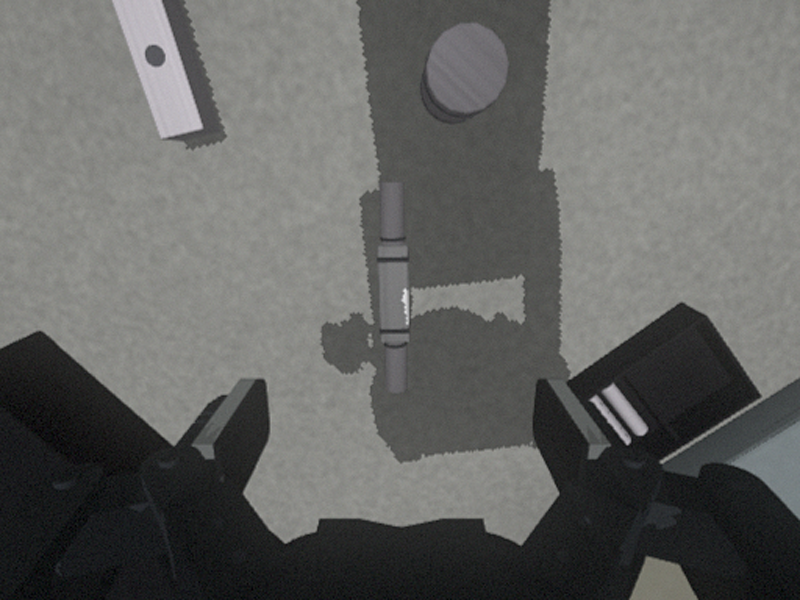

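The plug's ends are at (391,182) and (397,392), and the handle runs from about (393,245) to (396,345). The cylinder's top is clear at (466,68).

```bash
python3 -c "
from h import *
s=.64
a,b=[at('w9',np.array(p)*s,.012) for p in((391,182),(397,392))]
d=b-a;print(a,b,np.linalg.norm(d),np.degrees(np.arctan2(d[1],d[0])),(a+b)/2)
c,e=[at('w9',np.array(p)*s,.018) for p in((393,245),(396,345))]
print((c+e)/2,np.linalg.norm(c-e))
for p,t in (((391,182),(577,298)),((397,392),(627,239))): print(tri(('w9',np.array(p)*s),('top0',np.array(t)*s)))
m=(a+b)/2; plan((m[0],m[1],.004),50)"
```

```text
[ 0.54489241 -0.26638412  0.012     ] [ 0.64721284 -0.34843707  0.012     ] 0.13115699083271085 -38.72687331908057 [ 0.59605263 -0.30741059  0.012     ]
[ 0.59597179 -0.30697283  0.018     ] 0.06145064640032629
[ 0.54410577 -0.26653762  0.02393809]
[ 0.639506   -0.34468312  0.02736156]
pos [ 0.5978 -0.304   0.1319] ydir 49.9 q6 -1.45 t 23.27 F [-0.6 -0.1  0.6] open 0.0853 grip 0.0
turn shares [ 0.   -0.01 -0.01] THEN shift shares [-0.02 -0.07  2.56]
```

>>> play_rows:
  series:
    - [1, [-0.02, -0.07, 0.6], [0, 0, -0.16]]
    - [1, [0, 0, 0.6], [0, 0, 0]]
    - [1, [0, 0, 0.6], [0, 0, 0]]
    - [1, [0, 0, 0.4], [0, 0, 0]]
    - [1, [0, 0, 0.2], [0, 0, 0]]
    - [1, [0, 0, 0.1], [0, 0, 0]]
    - [1, [0, 0, 0.04], [0, 0, 0]]
    - [1, [0, 0, 0], [0, 0, 0]]

```text
t: 24.28
tool_pos: [0.597, -0.309, 0.0062]
tool_rot: [1.045, 2.961, -0.001]
contact_force: [-0.6, -0.1, -0.2]
opening: 0.0849
grip_force: 0.0
```

>>> play_rows:
  series:
    - [0.4, [0, 0, 0], [0, 0, 0]]
    - [0.3, [0, 0, 0], [0, 0, 0]]
    - [0.26, [0, 0, 0], [0, 0, 0]]
    - [0.22, [0, 0, 0], [0, 0, 0]]
    - [0, [0, 0, 0], [0, 0, 0]]
    - [0, [0, 0, 0], [0, 0, 0]]
    - [0, [0, 0, 0], [0, 0, 0]]
    - [0, [0, 0, 0], [0, 0, 0]]

```text
t: 25.28
tool_pos: [0.5966, -0.3088, 0.0055]
tool_rot: [1.045, 2.962, -0.0]
contact_force: [-0.7, -0.0, 1.5]
opening: 0.0169
grip_force: 41.2
```

```bash
python3 -c "
from h import *
plan((.596,-.307,.125))"
```

```text
pos [ 0.5966 -0.3088  0.0055] ydir 51.1 q6 -1.48 t 25.27 F [-0.7 -0.   1.5] open 0.0169 grip 41.2069970369339
turn shares [ 0.  0. -0.] THEN shift shares [ 0.03  0.02 -2.39]
```

>>> play_rows:
  series:
    - [0, [0, 0, -0.1], [0, 0, 0]]
    - [0, [0, 0, -0.3], [0, 0, 0]]
    - [0, [0, 0, -0.6], [0, 0, 0]]
    - [0, [0, 0, -0.7], [0, 0, 0]]
    - [0, [0, 0, -0.6], [0, 0, 0]]
    - [0, [0, 0, -0.1], [0, 0, -0.6]]
    - [0, [0, 0, 0], [0, 0, -0.9]]
    - [0, [0, 0, 0], [0, 0, -0.9]]

```text
t: 26.28
tool_pos: [0.5965, -0.3086, 0.1264]
tool_rot: [0.53, 3.096, -0.001]
contact_force: [-0.5, -0.5, -2.5]
opening: 0.017
grip_force: 40.8
```

>>> play_rows:
  series:
    - [0, [0, 0, 0], [0, 0, -0.9]]
    - [0, [0, 0, 0], [0, 0, -0.9]]
    - [0, [0, 0, 0], [0, 0, -0.9]]
    - [0, [0, 0, 0], [0, 0, -0.9]]
    - [0, [0, 0, 0], [0, 0, -0.9]]
    - [0, [0, 0, 0], [0, 0, -0.9]]
    - [0, [0, 0, 0], [0, 0, -0.7]]
    - [0, [0, 0, 0], [0, 0, 0]]

```text
t: 27.28
tool_pos: [0.5965, -0.3086, 0.126]
tool_rot: [-0.788, 3.041, -0.001]
contact_force: [0.4, -0.4, -1.6]
opening: 0.0173
grip_force: 40.8
```

```bash
python3 -c "
from h import *
plan((.449,.052,.125),119)"
```

```text
pos [ 0.5965 -0.3086  0.126 ] ydir 119.1 q6 -2.67 t 27.27 F [ 0.4 -0.4 -1.6] open 0.0173 grip 40.79650819301605
turn shares [-0.    0.    0.01] THEN shift shares [-0.92  7.74  0.02]
```

>>> play_rows:
  series:
    - [0, [0, 0.4, 0], [0, 0, 0]]
    - [0, [-0.1, 0.6, 0], [0, 0, 0]]
    - [0, [-0.1, 0.7, 0], [0, 0, 0]]
    - [0, [-0.1, 0.7, 0], [0, 0, 0]]
    - [0, [-0.1, 0.7, 0], [0, 0, 0]]
    - [0, [-0.1, 0.7, 0], [0, 0, 0]]
    - [0, [-0.1, 0.7, 0], [0, 0, 0]]
    - [0, [-0.1, 0.7, 0], [0, 0, 0]]

```text
t: 28.28
tool_pos: [0.5001, -0.0635, 0.1259]
tool_rot: [-0.787, 3.041, -0.001]
contact_force: [0.3, -0.6, -1.6]
opening: 0.0171
grip_force: 40.8
```

>>> play_rows:
  series:
    - [0, [-0.1, 0.7, 0], [0, 0, 0]]
    - [0, [-0.1, 0.7, 0], [0, 0, 0]]
    - [0, [0, 0.6, 0], [0, 0, 0]]
    - [0, [0, 0.3, 0], [0, 0, 0]]
    - [0, [0, 0, 0], [0, 0, 0]]
    - [0, [0, 0, 0], [0, 0, 0]]
    - [0, [0, 0, 0], [0, 0, 0]]

```text
t: 29.15
tool_pos: [0.4538, 0.0401, 0.1254]
tool_rot: [-0.788, 3.041, -0.0]
contact_force: [0.2, -0.3, -2.1]
opening: 0.0167
grip_force: 40.8
```

```bash
python3 -c "
from h import *
plan((.42,.105,.05),119)
a=grab('wrist','w10');cv2.imwrite('pics/w10b.png',cv2.resize(a,(800,600),interpolation=cv2.INTER_CUBIC))"
```

```text
pos [0.4538 0.0401 0.1254] ydir 119.0 q6 -2.15 t 29.15 F [ 0.2 -0.3 -2.1] open 0.0167 grip 40.79920828342438
turn shares [-0.    0.    0.01] THEN shift shares [-0.04  1.46  1.51]
```

View pics/w10b.png

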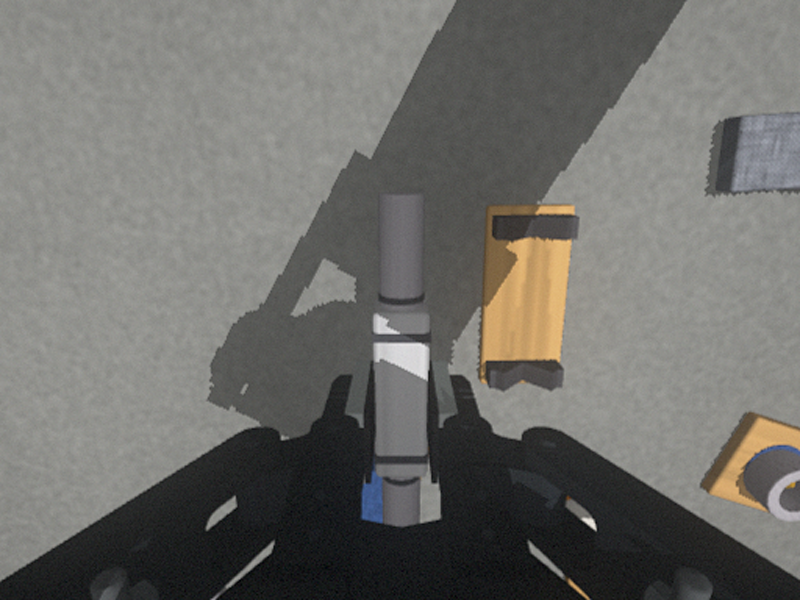

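The plug is held level along the view's column, with its far end at (402,195). The vee plate's corners are at about (488,207), (575,206), (561,362) and (482,382). The vee tops' outer corners are at (493,217), (578,216), (487,363) and (563,362).

```bash
python3 - <<'E'
from h import *
s=.64
A=lambda p,z:at('w10',np.array(p)*s,z)[:2]
ang=lambda d:np.degrees(np.arctan2(d[1],d[0]))
tl,tr,bl,br=A((488,207),.008),A((575,206),.008),A((482,382),.008),A((561,362),.008)
print('plate w',np.linalg.norm(tl-tr),'len',np.linalg.norm(tl-bl),'ang L,R',ang(bl-tl),ang(br-tr), 'end',ang(tr-tl)-90)
a,b,c,d=[A(p,.026) for p in((493,217),(578,216),(487,363),(563,362))]
print('vee w',np.linalg.norm(a-b),np.linalg.norm(c-d),'sep',np.linalg.norm((a+b-c-d)/2),'ang',ang((c+d-a-b)/2),'mid',(a+b+c+d)/4)
f=np.load('pics/w10.npz')
o=ctrl.get_obs();M=R.from_rotvec(o['tool_rot']).as_matrix();p=o['tool_pos']
print('far end in tool',M.T@(at('w10',np.array((402,195))*s,.129)-p))
# rectify to z=.008, wood segmentation
im=cv2.imread('pics/w10.png');px=[];
N=2000  # 2px/mm
H=f['K']@f['E'][:3][:,[0,1,3]]@np.eye(3); E=f['E']
def Hz(z): return f['K']@np.column_stack([E[:3,0],E[:3,1],E[:3,2]*z+E[:3,3]])
S=np.array([[.0005,0,.3],[0,.0005,0],[0,0,1]])
w=cv2.warpPerspective(im,Hz(.008)@S,(500,440),flags=cv2.INTER_LINEAR|cv2.WARP_INVERSE_MAP)
hsv=cv2.cvtColor(w,cv2.COLOR_BGR2HSV);m=((hsv[...,0]>8)&(hsv[...,0]<28)&(hsv[...,1]>90)).astype('uint8')
n,l,st,ce=cv2.connectedComponentsWithStats(m)
for i in range(1,n):
    if st[i,4]>3000:
        r=cv2.minAreaRect(np.argwhere(l==i)[:,::-1].astype('f'))
        print('wood centre',.3+r[0][0]*.0005,r[0][1]*.0005,'size',np.array(r[1])*.0005,'ang',r[2])
E
```

```text
plate w 0.04900206684002292 len 0.10942415984113495 ang L,R 30.314454347054152 30.306244413165725 end 29.715543789797565
vee w 0.04484163932780843 0.0442240841263997 sep 0.08429390837692206 ang 29.909079648483676 mid [0.41427242 0.10213133]
far end in tool [ 0.06513101  0.00182284 -0.00363839]
wood centre 0.4209251174926758 0.10772293090820313 size [0.11082346 0.04990469] ang 29.875993728637695
```

The plate measures 111 x 50 mm at yaw 29.9°, centred near (0.4205, 0.107). The wrist view reads about 1.5 mm high along tool y, judged by where held parts appear, so I allow for that.

```bash
python3 -c "
from h import *
plan((.4216,.106,.042),119.9)"
```

```text
pos [0.4537 0.0402 0.1254] ydir 119.1 q6 -2.15 t 29.2 F [-0.8  0.  -2.1] open 0.0167 grip 40.7989776134491
turn shares [-0.   -0.   -0.11] THEN shift shares [-0.1   1.46  1.67]
```

>>> play_rows:
  series:
    - [0, [-0.1, 0.4, 0], [0, 0, -0.11]]
    - [0, [0, 0.6, 0], [0, 0, 0]]
    - [0, [0, 0.46, 0], [0, 0, 0]]
    - [0, [0, 0, 0.4], [0, 0, 0]]
    - [0, [0, 0, 0.6], [0, 0, 0]]
    - [0, [0, 0, 0.5], [0, 0, 0]]
    - [0, [0, 0, 0.15], [0, 0, 0]]
    - [0, [0, 0, 0], [0, 0, 0]]

```text
t: 30.2
tool_pos: [0.4215, 0.1064, 0.0428]
tool_rot: [0.812, -3.034, -0.0]
contact_force: [0.7, 1.0, -1.3]
opening: 0.0166
grip_force: 40.8
```

>>> play_rows:
  series:
    - [0, [0, 0, 0], [0, 0, 0]]
    - [0, [0, 0, 0], [0, 0, 0]]

```text
t: 30.45
tool_pos: [0.4224, 0.1067, 0.044]
tool_rot: [-0.813, 3.032, -0.001]
contact_force: [-0.4, 0.3, -2.6]
opening: 0.0167
grip_force: 40.8
```

```bash
python3 -c "
from h import *
plan((.4216,.106,.0185),119.9)
a=grab('wrist','w11');b=grab('scene','s11')
A=cv2.resize(a[60:384,130:390],None,fx=1.6,fy=1.6,interpolation=cv2.INTER_CUBIC)
B=cv2.resize(b[110:210,260:350],None,fx=4.2,fy=4.2,interpolation=cv2.INTER_CUBIC)
C=np.zeros((520,800,3),'uint8');C[:A.shape[0],:A.shape[1]]=A;C[:B.shape[0],420:420+B.shape[1]]=B
cv2.imwrite('pics/w11b.png',C)"
```

```text
pos [0.4224 0.1067 0.044 ] ydir 120.0 q6 -2.02 t 30.45 F [-0.4  0.3 -2.6] open 0.0167 grip 40.77945291996002
turn shares [-0.01  0.01  0.01] THEN shift shares [ 0.02 -0.    0.51]
```

View pics/w11b.png

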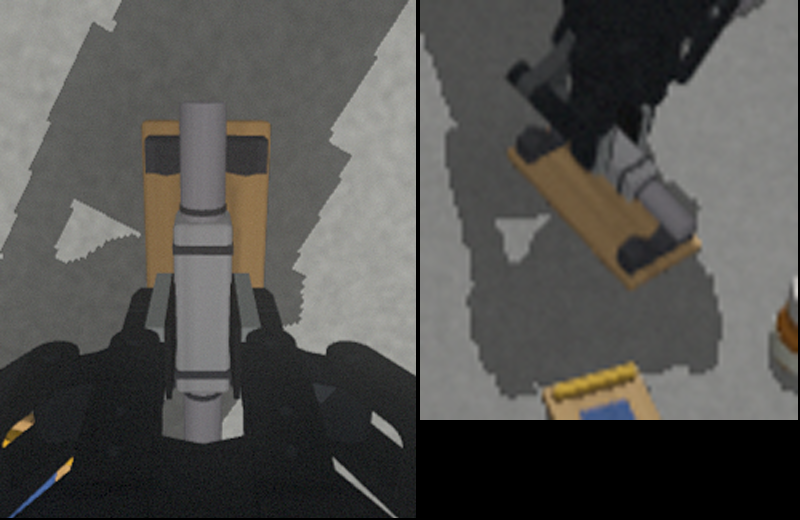

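The plug is above the vees: its far end is at crop (203,102), the vee's outer top edge runs (146,137) to (268,137), and the plate's far edge runs (143,122) to (270,122).

```bash
python3 - <<'E'
from h import *
o=ctrl.get_obs();M=R.from_rotvec(o['tool_rot']).as_matrix();p=o['tool_pos']
f=lambda q,z:print(q,(1e3*M.T@(at('w11',np.array(q)/1.6+[130,60],z)-p)).round(1))
for q in((181,110),(225,110),(203,102)):f(q,.0475)
for q in((146,137),(268,137)):f(q,.026)
for q in((143,122),(270,122),(147,280),(266,280)):f(q,.008)
E
```

```text
(181, 110) [63.  -4.9 -4. ]
(225, 110) [63.  8. -4.]
(203, 102) [65.3  1.6 -4. ]
(146, 137) [ 52.  -18.   17.5]
(268, 137) [52.  24.  17.5]
(143, 122) [ 55.1 -21.1  35.5]
(270, 122) [55.1 27.1 35.5]
(147, 280) [-10.7 -21.9  35.6]
(266, 280) [-10.7  28.2  35.6]
```

The plug is within 1 mm lengthwise and needs 1.4 mm in tool y.

>>> play_rows:
  series:
    - [0, [0, 0.03, 0], [0, 0, 0]]
    - [0, [0, 0, 0.15], [0, 0, 0]]
    - [0, [0, 0, 0.15], [0, 0, 0]]
    - [0, [0, 0, 0.08], [0, 0, 0]]
    - [0, [0, 0, 0.06], [0, 0, 0]]
    - [0, [0, 0, 0.04], [0, 0, 0]]
    - [0, [0, 0, 0], [0, 0, 0]]
    - [0, [0, 0, 0], [0, 0, 0]]

```text
t: 31.55
tool_pos: [0.421, 0.1078, 0.019]
tool_rot: [-0.813, 3.034, -0.001]
contact_force: [1.2, -1.9, -1.6]
opening: 0.0165
grip_force: 40.8
```

>>> play_rows:
  series:
    - [0, [0, 0, 0.02], [0, 0, 0]]
    - [0, [0, 0, 0.01], [0, 0, 0]]
    - [0, [0, 0, 0], [0, 0, 0]]

```text
t: 31.92
tool_pos: [0.4216, 0.1076, 0.0184]
tool_rot: [-0.813, 3.033, -0.002]
contact_force: [-1.6, -3.9, 6.7]
opening: 0.017
grip_force: 41.8
```

>>> play_rows:
  series:
    - [0, [0, -0.01, 0], [0, 0, 0]]
    - [0.22, [0, 0, 0], [0, 0, 0]]
    - [0.24, [0, 0, 0], [0, 0, 0]]
    - [0.3, [0, 0, 0], [0, 0, 0]]
    - [0.4, [0, 0, 0], [0, 0, 0]]
    - [0.5, [0, 0, -0.1], [0, 0, 0]]
    - [0.5, [0, 0, -0.5], [0, 0, 0]]
    - [0.5, [0, 0, -0.8], [0, 0, 0]]

```text
t: 32.92
tool_pos: [0.4196, 0.1074, 0.0869]
tool_rot: [0.812, -3.031, -0.001]
contact_force: [0.4, 1.4, 1.5]
opening: 0.0431
grip_force: 0.0
```

>>> play_rows:
  series:
    - [1, [0, 0, -0.8], [0, 0, 0]]
    - [1, [0, 0, 0], [0, 0, 0]]
    - [1, [0, 0, 0], [0, 0, 0]]

```text
t: 33.3
tool_pos: [0.4206, 0.1075, 0.1269]
tool_rot: [0.813, -3.034, -0.0]
contact_force: [0.4, 0.5, -0.1]
opening: 0.0849
grip_force: 0.0
```

```bash
python3 - <<'E'
from h import *
grab('wrist','w12')
plan((.423,-.317,.125),64)
# fit block outlines: spot & body from top0/w9
s=.64
for q in ((155,55),):
    print('spot w9',at('w9',np.array(q)*s,.024),'w6',at('w6',np.array((18,264))*s,.024),tri(('w9',np.array(q)*s),('w6',np.array((18,264))*s)))
a,b=at('w9',np.array((162,138))*s,.024),at('w9',np.array((201,129))*s,.024)
print(a,b,np.linalg.norm(a-b),np.degrees(np.arctan2(*(b-a)[1::-1])))
E
```

```text
pos [0.4201 0.1075 0.1261] ydir 120.0 q6 -2.02 t 33.35 F [-0.6  0.  -1.1] open 0.0856 grip 0.0
turn shares [-0.   -0.02  7.  ] THEN shift shares [-3.77 -7.6   0.02]
spot w9 [ 0.42303808 -0.31573691  0.024     ] w6 [ 0.42313755 -0.31562075  0.024     ] [ 0.42310002 -0.31568011  0.02401459]
[ 0.45111146 -0.34259     0.024     ] [ 0.46116925 -0.32381145  0.024     ] 0.02130242460462829 61.82651089751693
```

>>> play_rows:
  series:
    - [1, [0, 0, 0], [0, 0, 1]]
    - [1, [0, 0, 0], [0, 0, 1]]
    - [1, [0, 0, 0], [0, 0, 1]]
    - [1, [0, 0, 0], [0, 0, 1]]
    - [1, [0, 0, 0], [0, 0, 1]]
    - [1, [0, 0, 0], [0, 0, 1]]
    - [1, [0, 0, 0], [0, 0, 1]]
    - [1, [-0.3, -0.6, 0], [0, 0, 0]]

```text
t: 34.35
tool_pos: [0.42, 0.0746, 0.1253]
tool_rot: [-0.702, -3.058, 0.001]
contact_force: [0.8, -1.1, 0.3]
opening: 0.0855
grip_force: 0.0
```

>>> play_rows:
  series:
    - [1, [-0.3, -0.7, 0], [0, 0, 0]]
    - [1, [-0.3, -0.7, 0], [0, 0, 0]]
    - [1, [-0.3, -0.7, 0], [0, 0, 0]]
    - [1, [-0.3, -0.7, 0], [0, 0, 0]]
    - [1, [-0.4, -0.7, 0], [0, 0, 0]]
    - [1, [-0.4, -0.7, 0], [0, 0, 0]]
    - [1, [-0.4, -0.7, 0], [0, 0, 0]]
    - [1, [-0.4, -0.7, 0], [0, 0, 0]]

```text
t: 35.35
tool_pos: [0.4233, -0.2397, 0.1252]
tool_rot: [-0.706, -3.058, -0.003]
contact_force: [0.1, 0.2, -0.4]
opening: 0.0854
grip_force: 0.0
```

>>> play_rows:
  series:
    - [1, [-0.4, -0.7, 0], [0, 0, 0]]
    - [1, [-0.3, -0.7, 0], [0, 0, 0]]
    - [1, [0, 0, 0], [0, 0, 0]]
    - [1, [0, 0, 0], [0, 0, 0]]
    - [1, [0, 0, 0], [0, 0, 0]]

```text
t: 35.98
tool_pos: [0.4249, -0.316, 0.1265]
tool_rot: [-0.705, -3.06, -0.001]
contact_force: [0.7, -0.3, 0.2]
opening: 0.0857
grip_force: 0.0
```

```bash
cat >> h.py <<'E'
def rect(s,z,x0,y0,w,h,fn):
    f=np.load(f'pics/{s}.npz');E=f['E'];im=cv2.imread(f'pics/{s}.png')
    H=f['K']@np.column_stack([E[:3,0],E[:3,1],E[:3,2]*z+E[:3,3]])@np.array([[.0005,0,x0],[0,.0005,y0],[0,0,1]])
    W=cv2.warpPerspective(im,H,(int(w*2000),int(h*2000)),flags=cv2.INTER_LINEAR|cv2.WARP_INVERSE_MAP)
    n,l,st,_=cv2.connectedComponentsWithStats(fn(W.astype(int),cv2.cvtColor(W,cv2.COLOR_BGR2HSV)).astype('uint8'))
    for i in range(1,n):
        if st[i,4]>500:
            r=cv2.minAreaRect(np.argwhere(l==i)[:,::-1].astype('f'));print('c',x0+r[0][0]*.0005,y0+r[0][1]*.0005,'size',np.array(r[1])*.0005,'ang',r[2],'area mm2',st[i,4]*.25)
    return W
E
python3 - <<'E'
from h import *
plan((.423,-.316,.004),63)
grab('wrist','w13')
W=rect('w13',.024,.36,-.38,.13,.13,lambda b,h:(b.mean(2)>128))
g=W.mean(2);print(np.percentile(g,[5,25,50,75,90,97]))
print(g[::16,::16].astype(int))
E
```

```text
pos [ 0.4249 -0.316   0.1265] ydir 64.1 q6 -1.9 t 35.98 F [ 0.7 -0.3  0.2] open 0.0857 grip 0.0
turn shares [ 0.   -0.01  0.13] THEN shift shares [ 0.03 -0.02  2.45]
c 0.39575 -0.31525000000000003 size [0.1295 0.0715] ang 90.0 area mm2 5647.75
c 0.45520590209960937 -0.27804309082031253 size [0.06258705 0.01731061] ang 44.333797454833984 area mm2 600.75
[ 78.33333333  81.66666667  87.         133.         137.
 142.        ]
[[136 131 136 134 131 136 133 133 133  83  85  96 136 130  83  88  84]
 [137 139 132 131 134 136 131 127  82  85  86  84 129  82  80  80  82]
 [137 132 136 134 130 129 136 128 124  82  85  84  86  81  81  81  83]
 [133 136 137 132 132 131 136 131  84  82  85  82  81  81  85  82  80]
 [134 140 135 133 131 129 130 134 115  84  84  80  79  80  84  80  78]
 [135 136 131 132 132 134 134 130 135  83  76 105  80  79  78  83  80]
 [141 132 133 133 133 126 125 132 129 108 107 103  96  80  79  81  80]
 [133 140 134 134 133 131 131 185 108 106 105 104 105  79  82  80  78]
 [143 135 132 136 131 190 184 110  59 107 110  95  82  82  75  78  78]
 [140 134 137 105 186 189 111 110 110 100  80  80  79  80  81  80  80]
 [135 130 134 137 190 106 112 105  80  99 135  81  79  79  84  83  77]
 [140 133 142 135  86 108  80  81  78 138 139 130  79  83  81  80  84]
 [137 139 137 131  84  86  78  83  84  79 139 131 138  79  83  80  94]
 [137 143 143  84  82  82  84  78  81  82  81 125  90  76  80  81  80]
 [143 139  88  86  80  87  84  82  84  77  80  80 131 127  94  81  79]
 [140 137 134  84  82  82  78  79  79  79  80  80  84 134  96  83  81]
 [138 132  85  81  81  80  78  81  78  81  76  80  79  81 132  85  78]]
```

```bash
python3 - <<'E'
from h import *
def fn(b,h):
    g=cv2.medianBlur(b.mean(2).astype('uint8'),5);m=((g>165)|((g>92)&(g<119))|(g<68)).astype('uint8')
    return cv2.morphologyEx(cv2.morphologyEx(m,cv2.MORPH_CLOSE,np.ones((7,7))),cv2.MORPH_OPEN,np.ones((17,17)))
rect('w13',.024,.36,-.38,.13,.13,fn)
W=rect('w13',.024,.36,-.38,.13,.13,lambda b,h:(cv2.medianBlur(b.mean(2).astype('uint8'),5)<68))
plan((.423,-.316,.004),63)
E
```

```text
c 0.4204245681762695 -0.3154324111938477 size [0.02515583 0.07885764] ang 62.1759033203125 area mm2 1737.5
pos [ 0.4251 -0.3161  0.1268] ydir 64.1 q6 -1.9 t 36.02 F [ 1.3 -0.6  0.7] open 0.0854 grip 0.0
turn shares [ 0.   -0.01  0.13] THEN shift shares [ 0.04 -0.02  2.46]
```

The block's outline fits 25 x 79 mm at 62.2°, and the spot gives its centre at (0.4225, -0.3157), top 24 mm.

>>> play_rows:
  series:
    - [1, [0.04, -0.02, 0.6], [0, 0, 0.22]]
    - [1, [0, 0, 0.6], [0, 0, 0]]
    - [1, [0, 0, 0.6], [0, 0, 0]]
    - [1, [0, 0, 0.3], [0, 0, 0]]
    - [1, [0, 0, 0.2], [0, 0, 0]]
    - [1, [0, 0, 0.1], [0, 0, 0]]
    - [1, [0, 0, 0], [0, 0, 0]]
    - [1, [0, 0, 0], [0, 0, 0]]
  force: 60

```text
t: 37.02
tool_pos: [0.4235, -0.3179, 0.0082]
tool_rot: [0.753, 3.049, -0.001]
contact_force: [0.4, -0.7, 0.2]
opening: 0.0851
grip_force: 0.0
```

>>> play_rows:
  series:
    - [0.5, [0, 0, 0], [0, 0, 0]]
    - [0.4, [0, 0, 0], [0, 0, 0]]
    - [0.33, [0, 0, 0], [0, 0, 0]]
    - [0.29, [0, 0, 0], [0, 0, 0]]
    - [0, [0, 0, 0], [0, 0, 0]]
    - [0, [0, 0, 0], [0, 0, 0]]
    - [0, [0, 0, 0], [0, 0, 0]]
    - [0, [0, 0, 0], [0, 0, 0]]

```text
t: 38.02
tool_pos: [0.4231, -0.3173, 0.0077]
tool_rot: [0.753, 3.05, 0.0]
contact_force: [-1.3, 2.5, 6.0]
opening: 0.0225
grip_force: 61.7
```

```bash
python3 - <<'E'
from h import *
plan((.4225,-.316,.125))
print('flat felt:')
blue=lambda b,h:(h[...,0]>100)&(h[...,0]<130)&(h[...,1]>90)
rect('w2',.008,.5,.0,.2,.2,blue)
rect('w3',.008,.5,.0,.2,.2,blue)
print('wood')
wood=lambda b,h:(h[...,0]>8)&(h[...,0]<32)&(h[...,1]>90)
rect('w2',.008,.5,.03,.18,.15,lambda b,h:wood(b,h)|blue(b,h))
rect('w3',.008,.5,.03,.18,.15,lambda b,h:wood(b,h)|blue(b,h))
E
```

```text
pos [ 0.4231 -0.3173  0.0077] ydir 62.2 q6 -1.87 t 38.02 F [-1.3  2.5  6. ] open 0.0225 grip 61.686086654663086
turn shares [ 0.  0. -0.] THEN shift shares [ 0.02  0.02 -2.35]
flat felt:
c 0.5903479614257813 0.09813351440429688 size [0.07557394 0.02514594] ang 13.495734214782715 area mm2 1862.0
c 0.5905137100219726 0.09792670440673829 size [0.07561682 0.02532579] ang 13.600543022155762 area mm2 1870.5
wood
c 0.5902343902587891 0.0974049072265625 size [0.11677912 0.05567834] ang 13.516568183898926 area mm2 3950.75
c 0.5903479614257813 0.09813351440429688 size [0.07557394 0.02514594] ang 13.495734214782715 area mm2 1862.0
c 0.5900172348022461 0.09875666809082032 size [0.11435118 0.0568544 ] ang 13.561052322387695 area mm2 3947.25
c 0.5905137023925782 0.09792670440673829 size [0.07561682 0.02532579] ang 13.600543022155762 area mm2 1870.5
```

>>> play_rows:
  series:
    - [0, [0, 0, -0.1], [0, 0, 0]]
    - [0, [0, 0, -0.3], [0, 0, 0]]
    - [0, [0, 0, -0.6], [0, 0, 0]]
    - [0, [0, 0, -0.7], [0, 0, 0]]
    - [0, [0, 0, -0.6], [0, 0, 0]]
    - [0, [0, 0, -0.1], [0, 0, -0.6]]
    - [0, [0, 0, 0], [0, 0, -0.8]]
    - [0, [0, 0, 0], [0, 0, -0.8]]

```text
t: 39.02
tool_pos: [0.4227, -0.3174, 0.1279]
tool_rot: [0.272, 3.129, -0.001]
contact_force: [0.0, -0.3, -2.4]
opening: 0.0228
grip_force: 60.8
```

>>> play_rows:
  series:
    - [0, [0, 0, 0], [0, 0, -0.8]]
    - [0, [0, 0, 0], [0, 0, -0.8]]
    - [0, [0, 0, 0], [0, 0, -0.8]]
    - [0, [0, 0, 0], [0, 0, -0.56]]
    - [0, [0, 0, 0], [0, 0, 0]]
    - [0, [0, 0, 0], [0, 0, 0]]

```text
t: 39.78
tool_pos: [0.4228, -0.3174, 0.1275]
tool_rot: [-0.368, 3.12, -0.0]
contact_force: [0.9, 0.4, -3.0]
opening: 0.0225
grip_force: 60.8
```

```bash
python3 - <<'E'
from h import *
plan((.604,.038,.127),103.5)
E
```

```text
pos [ 0.4228 -0.3174  0.1275] ydir 103.5 q6 -2.59 t 39.77 F [ 0.9  0.4 -3. ] open 0.0225 grip 60.76322078704834
turn shares [-0.   -0.   -0.01] THEN shift shares [-5.18  6.06  0.01]
```

>>> play_rows:
  series:
    - [0, [-0.3, 0.4, 0], [0, 0, 0]]
    - [0, [-0.5, 0.6, 0], [0, 0, 0]]
    - [0, [-0.6, 0.7, 0], [0, 0, 0]]
    - [0, [-0.6, 0.7, 0], [0, 0, 0]]
    - [0, [-0.6, 0.7, 0], [0, 0, 0]]
    - [0, [-0.6, 0.7, 0], [0, 0, 0]]
    - [0, [-0.6, 0.7, 0], [0, 0, 0]]
    - [0, [-0.6, 0.7, 0], [0, 0, 0]]

```text
t: 40.78
tool_pos: [0.5766, -0.0117, 0.1275]
tool_rot: [-0.369, 3.12, -0.001]
contact_force: [0.4, -0.5, -2.8]
opening: 0.0225
grip_force: 60.8
```

>>> play_rows:
  series:
    - [0, [-0.5, 0.6, 0], [0, 0, 0]]
    - [0, [-0.3, 0.3, 0], [0, 0, 0]]
    - [0, [0, 0, 0], [0, 0, 0]]
    - [0, [0, 0, 0], [0, 0, 0]]
    - [0, [0, 0, 0], [0, 0, 0]]

```text
t: 41.4
tool_pos: [0.604, 0.0389, 0.1272]
tool_rot: [0.368, -3.12, 0.0]
contact_force: [-0.7, -0.4, -3.3]
opening: 0.0224
grip_force: 60.7
```

```bash
python3 - <<'E'
from h import *
plan((.5904,.0965,.045),103.5)
o=ctrl.get_obs();M=R.from_rotvec(o['tool_rot']).as_matrix();p=np.array(o['tool_pos'])
im=grab('wrist','w14')
blue=lambda b,h:(h[...,0]>100)&(h[...,0]<130)&(h[...,1]>90)
rect('w14',.008,.5,.0,.2,.2,blue)
# held block: predicted far-end edge; sample gray along centre column line at block top (TCP+.0163)
for y in(-.006,.0015,.008):
    v=[]
    for x in np.arange(.025,.050,.001):
        u=proj('w14',p+M@np.array([x,y,-.0163]));v.append(int(im[int(u[1]+.5),int(u[0]+.5)].mean()))
    print(y,v)
for x in(.02,.03):
    v=[]
    for y in np.arange(-.02,.022,.001):
        u=proj('w14',p+M@np.array([x,y,-.0163]));v.append(int(im[int(u[1]+.5),int(u[0]+.5)].mean()))
    print(x,v)
E
```

```text
pos [0.604  0.0389 0.1272] ydir 103.4 q6 -1.86 t 41.4 F [-0.7 -0.4 -3.3] open 0.0224 grip 60.719701051712036
turn shares [-0.   -0.   -0.01] THEN shift shares [-0.    1.18  1.64]
c 0.5903344268798828 0.09807868957519532 size [0.07569749 0.02496529] ang 13.240520477294922 area mm2 1777.0
-0.006 [113, 109, 108, 111, 108, 110, 111, 108, 110, 106, 111, 110, 109, 84, 83, 84, 82, 85, 87, 85, 81, 79, 82, 81, 80]
0.0015 [113, 109, 110, 109, 108, 115, 108, 112, 113, 111, 112, 111, 105, 89, 81, 83, 85, 84, 90, 86, 79, 77, 78, 82, 80]
0.008 [116, 111, 114, 114, 114, 115, 111, 113, 113, 110, 114, 111, 111, 86, 84, 85, 83, 82, 82, 84, 90, 87, 85, 83, 81]
0.02 [84, 85, 87, 81, 83, 87, 88, 86, 88, 86, 168, 184, 190, 188, 179, 189, 191, 190, 188, 185, 187, 188, 188, 190, 187, 189, 187, 187, 111, 113, 111, 109, 109, 105, 89, 88, 89, 75, 86, 90, 93, 96]
0.03 [132, 80, 86, 83, 82, 78, 83, 81, 84, 83, 102, 113, 114, 112, 110, 111, 112, 113, 110, 111, 110, 111, 110, 112, 113, 109, 110, 106, 115, 114, 114, 109, 110, 87, 87, 86, 85, 81, 87, 88, 89, 85]
```

The felt centre measures (0.5903, 0.0981) at 13.4°. The held block is centred on the grip in tool x and reads +1.4 mm in tool y, which is the same bias as before. The TCP target is therefore (0.5906, 0.0967).

>>> play_rows:
  series:
    - [0, [0, 0.4, 0], [0, 0, 0]]
    - [0, [0, 0.5, 0], [0, 0, 0]]
    - [0, [0, 0.28, 0.2], [0, 0, 0]]
    - [0, [0, 0, 0.5], [0, 0, 0]]
    - [0, [0, 0, 0.6], [0, 0, 0]]
    - [0, [0, 0, 0.4], [0, 0, 0]]
    - [0, [0, 0, 0.1], [0, 0, 0]]
    - [0, [0, 0, 0], [0, 0, 0]]

```text
t: 42.45
tool_pos: [0.5908, 0.0974, 0.0375]
tool_rot: [-0.37, 3.12, -0.0]
contact_force: [0.2, -0.4, -2.3]
opening: 0.0221
grip_force: 60.7
```

>>> play_rows:
  series:
    - [0, [0, 0, 0], [0, 0, 0]]
    - [0, [0, 0, 0], [0, 0, 0]]

```text
t: 42.7
tool_pos: [0.5915, 0.0974, 0.0386]
tool_rot: [-0.37, 3.118, -0.0]
contact_force: [0.4, -0.2, -2.5]
opening: 0.0224
grip_force: 60.7
```

```bash
python3 - <<'E'
from h import *
plan((.5906,.0967,.0157),103.5)
E
```

```text
pos [0.5915 0.0974 0.0386] ydir 103.5 q6 -1.77 t 42.7 F [ 0.4 -0.2 -2.5] open 0.0224 grip 60.7474422454834
turn shares [-0.    0.02  0.  ] THEN shift shares [ 0.02 -0.01  0.46]
```

>>> play_rows:
  series:
    - [0, [0.02, -0.01, 0.1], [0, 0, 0]]
    - [0, [0, 0, 0.15], [0, 0, 0]]
    - [0, [0, 0, 0.1], [0, 0, 0]]
    - [0, [0, 0, 0.05], [0, 0, 0]]
    - [0, [0, 0, 0.03], [0, 0, 0]]
    - [0, [0, 0, 0], [0, 0, 0]]
    - [0, [0, 0, 0], [0, 0, 0]]

```text
t: 43.58
tool_pos: [0.5899, 0.0967, 0.016]
tool_rot: [-0.37, 3.119, -0.0]
contact_force: [0.7, 0.2, -3.1]
opening: 0.0224
grip_force: 60.8
```

>>> play_rows:
  series:
    - [0, [0, 0, 0.01], [0, 0, 0]]
    - [0, [0, 0, 0.01], [0, 0, 0]]
    - [0, [0, 0, 0], [0, 0, 0]]

```text
t: 43.95
tool_pos: [0.59, 0.0967, 0.0157]
tool_rot: [-0.37, 3.12, -0.0]
contact_force: [-3.6, -0.6, 5.5]
opening: 0.0226
grip_force: 61.7
```

>>> play_rows:
  series:
    - [0.29, [0, 0, 0], [0, 0, 0]]
    - [0.31, [0, 0, 0], [0, 0, 0]]
    - [0.36, [0, 0, 0], [0, 0, 0]]
    - [0.45, [0, 0, 0], [0, 0, 0]]
    - [0.5, [0, 0, 0], [0, 0, 0]]
    - [0.5, [0, 0, -0.1], [0, 0, 0]]
    - [0.5, [0, 0, -0.5], [0, 0, 0]]
    - [0.6, [0, 0, -0.8], [0, 0, 0]]

```text
t: 44.95
tool_pos: [0.5884, 0.0966, 0.0841]
tool_rot: [0.37, -3.116, -0.0]
contact_force: [-0.6, -0.1, 0.4]
opening: 0.0513
grip_force: 0.0
```

>>> play_rows:
  series:
    - [1, [0, 0, -0.8], [0, 0, 0]]
    - [1, [0, 0, -0.8], [0, 0, 0]]
    - [1, [0, -0.8, -0.4], [0, 0, 0]]
    - [1, [0, -0.8, 0], [0, 0, 0]]
    - [1, [0, -0.8, 0], [0, 0, 0]]
    - [1, [0, -0.5, 0], [0, 0, 0]]
    - [1, [0, 0, 0], [0, 0, 0]]
    - [1, [0, 0, 0], [0, 0, 0]]

```text
t: 45.95
tool_pos: [0.6234, -0.0435, 0.1846]
tool_rot: [0.371, -3.119, -0.001]
contact_force: [-0.6, 0.5, -0.7]
opening: 0.0857
grip_force: 0.0
```

```bash
python3 - <<'E'
from h import *
a=grab('scene','s15');b=grab('top','t15');w=grab('wrist','w15')
plan((.59,.0967,.2))
A=cv2.resize(a[120:260,130:450],(800,350),interpolation=cv2.INTER_CUBIC)
B=cv2.resize(w[:240],(512,240))
C=np.zeros((600,800,3),'uint8');C[:350]=A
T=b[145:270,100:245];C[350:]=0
C[350:598,:288]=cv2.resize(T,(288,248),interpolation=cv2.INTER_CUBIC);C[350:590,288:800]=B
cv2.imwrite('pics/f.png',C)
E
```

```text
pos [ 0.6234 -0.0432  0.1847] ydir 103.6 q6 -2.0 t 46.1 F [ 0.3 -0.   0. ] open 0.0854 grip 0.0
turn shares [ 0. -0.  0.] THEN shift shares [-0.01  2.88 -0.31]
```

View pics/f.png

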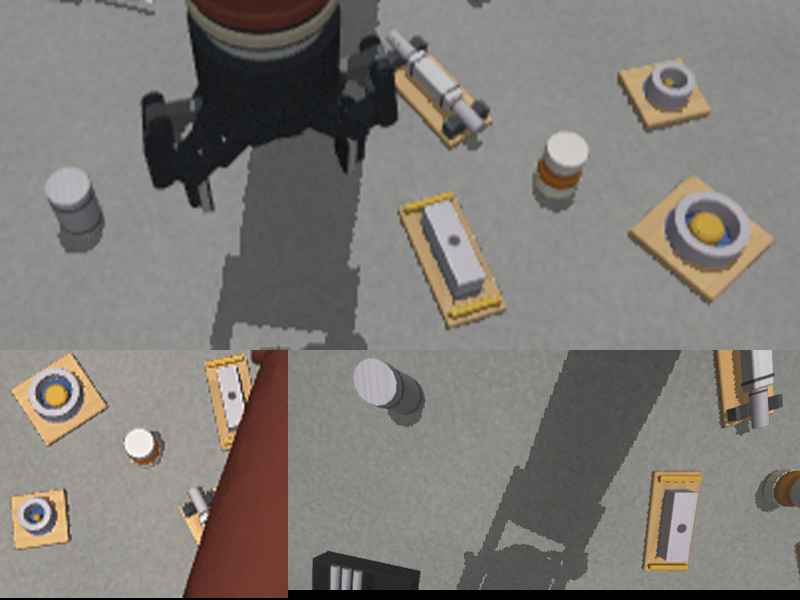

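All four gauges are in place and the cylinder is standing at crop (72,205). I run a last numeric check on the plug ends (390,38)/(480,128) and the block's spot (682,528).

```bash
python3 - <<'E'
from h import *
g=lambda p,z:at('s15',np.array(p)/2.5+[130,120],z)
a,b=g((391,38),.022),g((482,127),.022)
print('plug',(a+b)/2,np.linalg.norm(a-b))
print('spot',at('w15',(394,178),.032),g((454,240),.032)); print('cyl',g((69,185),.06),at('scene0',np.array((247,300))*.64,.06))
E
```

```text
plug [0.42560524 0.10922965 0.022     ] 0.12638770998812204
spot [0.58945596 0.09862276 0.032     ] [0.59313623 0.0979938  0.032     ]
cyl [ 0.53235997 -0.20684385  0.06      ] [ 0.5277272  -0.20612769  0.06      ]
```

```bash
python3 -c "
from station import ctrl
print(ctrl.finish_job())"
```

```text
the job is handed in; nothing more can be done
None
```

All four gauges are back on their rests in the order asked, the cylinder is still standing where it was, and the job was handed in at about 46 s of the 112 s allowed.

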